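Lift a sprung fixture cover to the index arm with a greased hook

TASK

Take the T-handled hook out of its rack and dip its hooked end into the open grease pot, well below the rim, so that it will not score the wire handle. Then catch the wire handle of the test fixture's spring-closed cover with the hook (never push the cover with the gripper itself) and lift the cover until its edge lines up with the index arm at its side. Finish while holding it there: the hook still gripped and carrying the cover, everything still; leave the index arm, the pot and the other things on the bench where they are.

Things in the scene. Friction and masses are not known exactly. Their poses are not given: they have to be found in the camera images.
- hook: Loose T-handled steel hook, 161 mm tall, about 0.18 kg, hanging upright by its collar (28 x 30 mm, z 100 to 106) in the rack: draw it straight up 110 mm to clear. Origin: under the middle of the hooked end, z up the tool. 8 mm round wire. From z 90 down to 70 mm the shank cranks to x = -17 mm, runs down, turns under in a U and rises at x = +17 mm to the open point, top at z = 36 mm.
- hook_throat (a point): Inner floor of the hook's U: on the hook's z axis, 8 mm above its origin. The U opens upwards and is 26 mm wide inside along x. A bar along the hook's y gets in from the +x side, over the point, between z = 36 and 75 mm of the hook, then drops into the U.
- hook_grip (a point): Centre of the hook's T-handle, on the hook's z axis 150 mm above its origin: a black bar 64 mm along x, 22 mm along y, 22 mm high; grip it across y from above.
- rack: Fixed dark steel rack, 100 (x) x 80 (y) x 112 mm, with a slot 52 (x) x 16 mm (y) in its top plate through which the hook hangs, the hook's axes along the rack's. Origin: centre of its underside. Rack and pot stand on either side of the fixture, sometimes swapped.
- pot: The open round aluminium grease pot, loose, 0.45 kg, outer radius 43 mm, 45 mm high, wall 3 mm, floor about 5 mm thick. Origin: centre of its underside. The grease itself is not modelled, so it looks empty.
- pot_rim (a point): Centre of the pot's mouth, at rim height.
- fixture: The fixed aluminium test fixture, an open box 170 (x) x 180 (y) x 50 mm. Origin: centre of its underside; its front, where the cover opens, faces its -x; hinge along its far edge at x = +85 mm, z = 54 mm, parallel to its y. On its +y side stand the index arm and a thin guide arc.
- cover (a joint): Opening angle of the fixture's grey sheet cover (172 x 180 x 8 mm) in rad: 0 shut, grows as the front rises. A spring shuts it: about 4 N at the wire handle when shut, rising to about 6 N at 0.7 rad; let go, it snaps shut.
- cover_bail (a point): Middle of the cover's wire handle: a 7 mm round bar 80 mm long, parallel to the hinge, standing up and forward from the cover's front edge. In the cover's frame (origin on the hinge, x from front edge to hinge, z up when shut) at x = -198, z = +40 mm; when shut 113 mm ahead of the fixture's origin and 94 mm above the bench. Its axes are the cover's and turn with it.
- index (a joint): Angle of the index arm in rad, on the cover's hinge axis, measured like the cover's angle: the mark. The cover is at the mark when both angles are equal. Stiff in its hinge; not to be moved. It stands at about 0.40 to 0.70.
- index_tip (a point): Point of the thin white index arm (4 mm thick, 170 mm long from the hinge), beside the cover at y = +96.5 mm of the fixture; it stands up to about 165 mm above the bench, so carry things over it. Its axes are the arm's, parallel to the cover's when the cover is at the mark.
- fittings_bin: Bystander: small loose blue bin of fittings, 110 x 100 x 60 mm, origin centre of underside.
- heatsink: Bystander: loose aluminium heat sink with four studs, 120 x 90 x 40 mm, origin centre of underside.
- cap: Bystander: loose round plastic cap, 36 mm across, 14 mm high, origin centre of underside.
- screwdriver: Bystander: loose screwdriver lying on the bench between the robot and the fixture; origin near its middle.
Things that resemble listed ones, but are neither listed nor needed, are in the scene too. What is meant by the hook is not green or red, and is the smaller of those in its own colour.

How it is judged:
By the outcome, as a careful person would: the job done as asked, in the order asked, and still so for the second after the job is handed in, while the arm keeps its last pose, push and grip.
It also fails if it takes over 58 s, if anything falls off the work surface, if the arm or the gripper's body presses on something with over 40 N, if the wrist force passes 120 N, or if a joint passes its speed limit or range.

ROBOT

A 6-joint arm with a two-finger parallel gripper is mounted at the origin on the work surface. World frame = base frame: x ahead of the robot, y to its left, z up, the work surface at z = 0. Lengths are in mm, angles in rad, forces in N, time in s.
With the tool pointing down it reaches from about 425 to 950 mm from the base axis. Payload 14.7 kg.
Tool frame: the origin (TCP) lies between the finger pads; the fingertips stand 14 mm ahead of it and the grasp point (between the pads) lies 5 mm behind it; y points along the fingers, z is the direction in which the jaws open and shut, and the axes are right-handed (so a half turn about y gives the same grasp; the last joint's range is limited). The gripper opens to 85 mm and grips with 20 to 120 N. Pads are 22 mm wide; open, the fingers measure 114 mm over their backs; the gripper's body (76 mm by 85 mm) begins 54 mm behind the grasp point. The pads swing forward as they close: fully open they stand 13 mm farther back than shut.
Start: joints at [1.077, 0.48, 1.596, -0, 1.065, -0.047], TCP at [280.829, 586.197, 245.297] pointing down, gripper open.
Joint ranges: [-2.75, 2.75], [-0.82, 2.05], [0.23, 2.67], [-1.56, 4.7], [0.09, 2.69], [-2.92, 2.92]. Speed limits (rad/s): [1.89, 1.89, 2.39, 3.01, 3.01, 3.01].

INTERFACE

Orientations are given as a unit quaternion [w, x, y, z].
In Python, from workcell import ctrl gives the robot as it stands.
- The arm moves only by the shell command python3 -m jog 'ROWS' [FORCE]. ROWS is JSON, a list that holds one entry, the list of rows, each a list of 5 numbers: the shift along the tool's x, y, z in cm, then the turn about the tool's y in rad, then the opening, from 0 (shut) to 1 (fully open). In form: [[[dx, dy, dz, turn, gripper], ...]]. A call has 1 to 12 rows; each row is the pose to reach, as a shift and turn from the pose commanded when the call began, along the tool's axes at that moment; what a row does not reach only later rows make up. A row lasts 1/8 s, in which the tool goes at most 62.5 mm and 10.7 degrees, less where a joint would pass 70% of its speed; a pose out of reach is approached as far as the arm can. A call with a gripper value outside its range is refused whole. The fingers move at their own pace and stop on an object; FORCE is the grip in N (left out, the last holds). Time passes only in rows, so rows that repeat a pose let the fingers close. It gives the time, the measured TCP pose, the force and the opening at its end, in the units of the state.
- ctrl.read_state(): the state, without advancing time (a new reading comes with each control period).
- ctrl.snapshot(name): name is "scene" or "side" or "wrist"; returns a dict with "color" (420x560x3 uint8, red, green, blue), "fovy" (degrees; the focal length in pixels is half the picture's height over the tangent of half this angle, whatever the lens; pixels are square), "cx", "cy" (the principal point, pixels), "R" (3x3) and "t" (3): a world point X has camera coordinates R X + t; the wrist camera has in their place "mount" (4x4, takes a point from camera to tool coordinates, whose origin is the TCP and whose axes are the tool frame's). Camera axes: x right, y down, z forward; pixel columns grow to the right and rows downward; lengths in mm; the calibration is good to about 2 mm. A picture is of the moment at which its call begins: read the wrist's pose just before it. There is no depth.
- ctrl.finish_job(): hands the job in, once; it reports no verdict.
The state is a dict: "clock": time; "joint_positions": joint angles; "dq": joint speeds; "effort": joint torques, N m; "position": TCP position; "ee_rot": TCP orientation; "contact_force": force on the tool from outside, world axes, zero at the start; "ft_torque": the same for the moment, N m; "finger_gap": finger opening in mm.
Only numpy, scipy, OpenCV 4.12 (cv2) and the standard library are available. Lean on these libraries where they do the work, as an engineer would, in place of code of your own. Each camera call takes 0.05 s, during which the arm holds its last target.

## Working session

There is one attempt and no reset: what is moved stays moved. The work goes in short steps, Python scripts to look and compute and a shell command to move; the robot and the scene stay as the last step left them, time stands still between calls to the robot, and variables do not carry over. Pictures are saved under pics/ and viewed, and the job is handed in when it is done.

```bash
ls; mkdir -p pics; python3 - <<'E'
from workcell import ctrl
import cv2,numpy as np
s=ctrl.read_state(); print(s)
for n in ["scene","side","wrist"]:
    d=ctrl.snapshot(n); cv2.imwrite(f"pics/{n}0.png",d["color"][:,:,::-1])
    print(n,{k:(np.round(v,4).tolist() if k!="color" else 0) for k,v in d.items()})
E
```

```text
pics
{'clock': 0.0, 'joint_positions': array([ 1.07739229e+00,  4.80824373e-01,  1.59686462e+00,  2.66642926e-05,
        1.06508774e+00, -4.66002277e-02]), 'dq': array([-8.25777777e-04,  7.69073302e-04,  1.17466135e-03, -1.04092655e-03,
       -9.30088655e-06, -4.53485140e-04]), 'effort': array([-3.23825923e-03, -9.50616074e+01, -4.30193639e+01, -1.44542319e-04,
        1.17649816e-02,  4.33266496e-05]), 'position': array([280.64609413, 585.86352756, 244.68066771]), 'ee_rot': array([-0.68913236,  0.6899349 , -0.15678232,  0.1565431 ]), 'contact_force': array([-0.77953657, -0.31665696,  0.15542889]), 'ft_torque': array([ 0.01251822, -0.05992288, -0.01027786]), 'finger_gap': 85.48456489958156}
scene {'color': 0, 'fovy': 48.0802, 'cx': 274.9036, 'cy': 200.7483, 'R': [[0.5302, 0.8478, 0.011], [0.6509, -0.3987, -0.646], [-0.5433, 0.3497, -0.7633]], 't': [-225.2889, -262.6165, 1503.5142]}
side {'color': 0, 'fovy': 54.6625, 'cx': 272.2273, 'cy': 201.4143, 'R': [[0.9832, -0.1815, 0.0183], [-0.0864, -0.5513, -0.8298], [0.1607, 0.8143, -0.5577]], 't': [-498.0313, 131.99, 1082.7566]}
wrist {'color': 0, 'fovy': 58.5958, 'cx': 285.0535, 'cy': 204.9741, 'mount': [[-0.0003, 0.9521, 0.3056, -78.11], [0.0007, -0.3056, 0.9521, -127.9061], [1.0, 0.0005, -0.0006, 0.2502], [0.0, 0.0, 0.0, 1.0]]}
```

View pics/scene0.png

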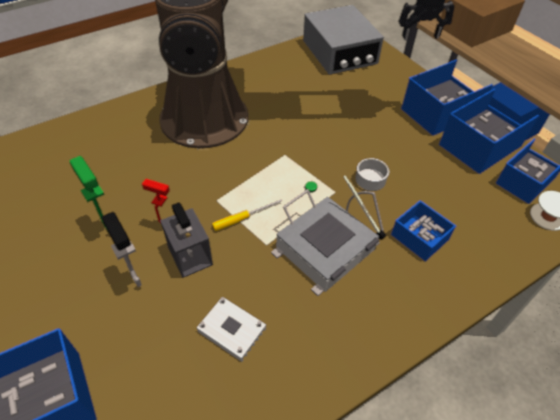

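View pics/side0.png

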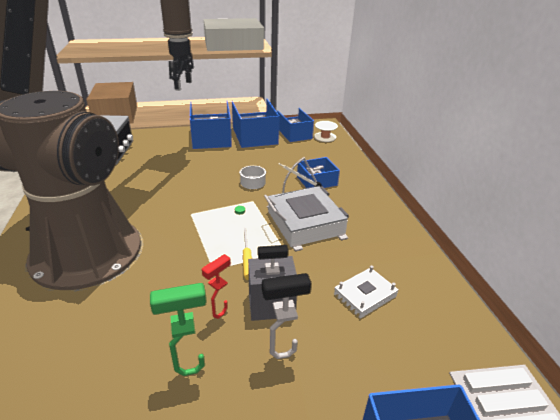

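View pics/wrist0.png

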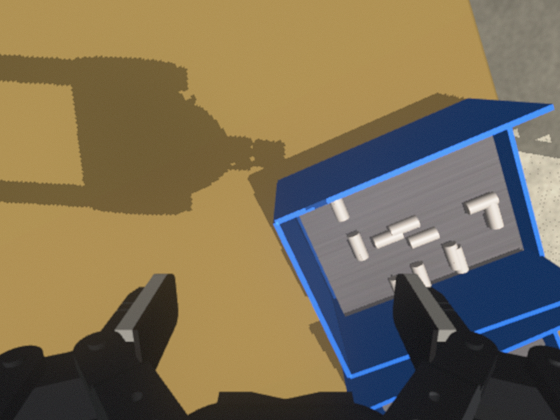

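The scene picture shows four hook-like things. Green is at (85,172), red at (156,187), a large black-handled one at (117,232), and a smaller black-handled one in the rack at (182,218). The one in the rack fits: it is neither green nor red, and it is the smaller of the black pair. I'll confirm that in an enlarged crop.

```bash
cat > h.py <<'E'
import numpy as np, cv2
from workcell import ctrl
from scipy.spatial.transform import Rotation as Ro
def q2R(q): return Ro.from_quat(np.roll(q,-1)).as_matrix()
def snap(n,name=None):
    s=ctrl.read_state(); d=ctrl.snapshot(n)
    if n=="wrist":
        M=np.array(d["mount"]); T=np.eye(4); T[:3,:3]=q2R(s["ee_rot"]); T[:3,3]=s["position"]
        W=np.linalg.inv(T@M); d["R"]=W[:3,:3]; d["t"]=W[:3,3]
    d["R"]=np.array(d["R"]);d["t"]=np.array(d["t"])
    d["f"]=d["color"].shape[0]/2/np.tan(np.radians(d["fovy"])/2)
    if name: cv2.imwrite(f"pics/{name}.png",d["color"][:,:,::-1])
    return d
def ray(d,u,v):
    c=-d["R"].T@d["t"]; r=d["R"].T@np.array([(u-d["cx"])/d["f"],(v-d["cy"])/d["f"],1]); return c,r/np.linalg.norm(r)
def plane(d,u,v,z):
    c,r=ray(d,u,v); return c+r*(z-c[2])/r[2]
def tri(*obs):
    A=np.zeros((3,3));b=np.zeros(3);L=[]
    for d,u,v in obs:
        c,r=ray(d,u,v);P=np.eye(3)-np.outer(r,r);A+=P;b+=P@c;L.append((c,r))
    X=np.linalg.solve(A,b); return X,[float(np.linalg.norm(np.cross(X-c,r))) for c,r in L]
def proj(d,X):
    p=d["R"]@np.array(X)+d["t"]; return (p[:2]/p[2]*d["f"]+[d["cx"],d["cy"]])
def crop(img,x0,y0,w,h,k,name):
    cv2.imwrite(f"pics/{name}.png",cv2.resize(img[y0:y0+h,x0:x0+w,::-1],None,fx=k,fy=k,interpolation=cv2.INTER_CUBIC))
E
python3 - <<'E'
from h import *
a=snap("scene");b=snap("side")
crop(a["color"],60,140,190,140,4,"c1")
crop(a["color"],260,150,200,150,4,"c2")
crop(b["color"],140,230,190,150,4,"c3")
crop(b["color"],220,140,150,110,5,"c4")
E
```

```text
(no output)
```

View pics/c1.png

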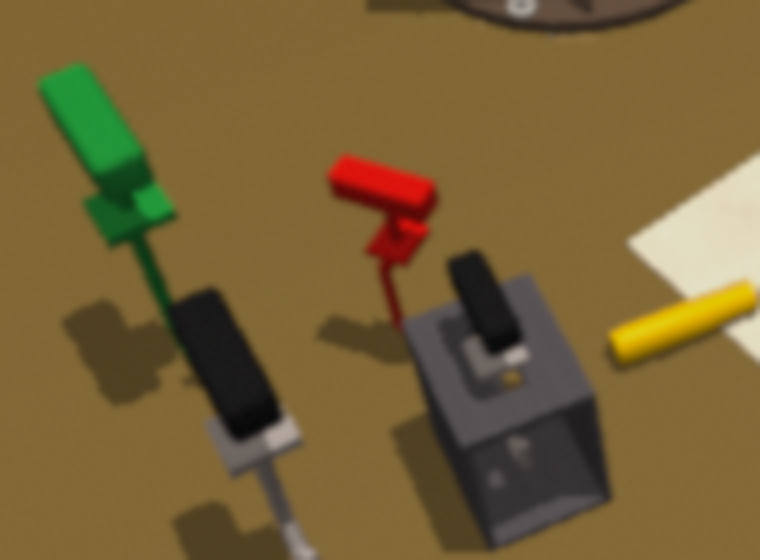

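View pics/c2.png

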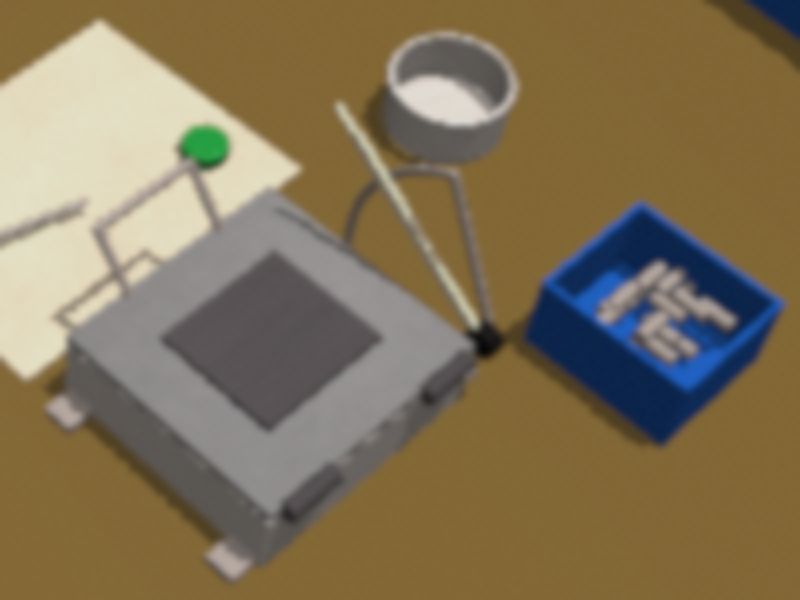

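View pics/c3.png

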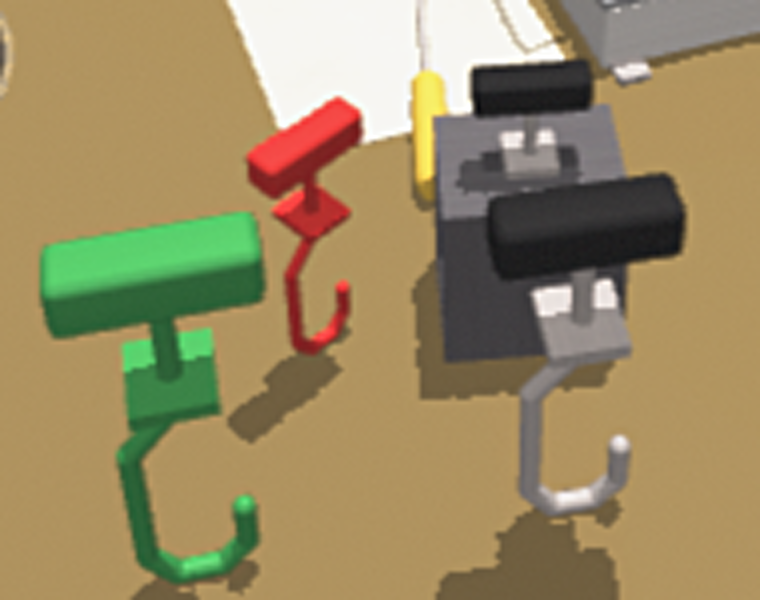

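View pics/c4.png

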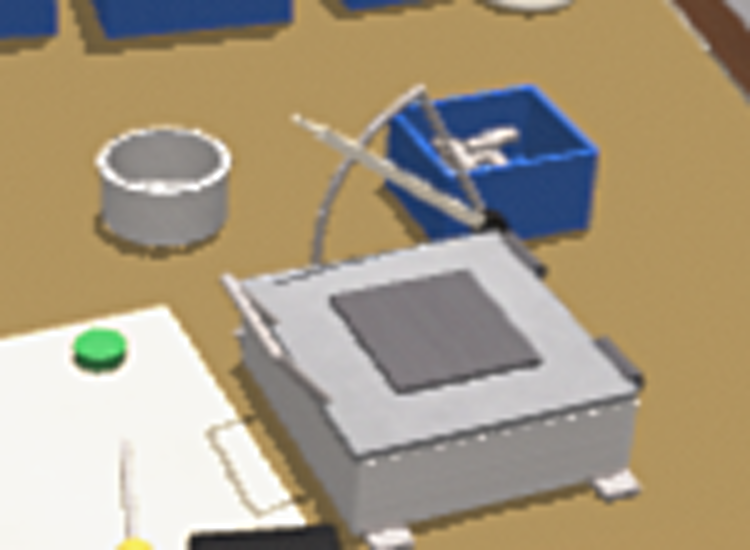

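The crop confirms it: the rack hook (black handle at about (182,218) in scene, (272,252) in side) is the smaller of the two black ones. The bigger black one is the decoy. Next I'll triangulate.

```bash
python3 - <<'E'
from h import *
a=snap("scene");b=snap("side")
A=lambda u,v:(a,60+u/4,140+v/4)
A2=lambda u,v:(a,260+u/4,150+v/4)
B=lambda u,v:(b,140+u/4,230+v/4)
B2=lambda u,v:(b,220+u/5,140+v/5)
np.set_printoptions(precision=1,suppress=True)
def T(n,*o):
    X,e=tri(*o);print(n,X,np.round(e,1))
# rack top corners
T("rack near-left?",A(403,322),B(440,120))
T("rack c",A(530,275),B(438,120))
T("rack far right",A(595,393),B(605,107))
T("rack back",A(530,275),B(440,118))
for n,u,v in [("tl",403,322),("tr",530,275),("br",595,393),("bl",468,447)]: print("S z112",n,plane(*A(u,v),112))
for n,u,v in [("tl",440,118),("tr",607,106),("br",627,205),("bl",437,213)]: print("D z112",n,plane(*B(u,v),112))
# handle top center
T("handle mid",A(485,300),B(531,87))
for n,u,v in [("far",468,258),("near",505,338)]: print("S handle top z161",plane(*A(u,v),161))
for n,u,v in [("L",475,80),("R",588,72)]: print("D handle",plane(*B(u,v),158))
T("big handle",A(223,360),B(588,225))
T("pot rim",A2(452,80),B2(165,160))
T("index tip",A2(340,103),B2(295,117))
T("hinge",A2(487,338),B2(492,220))
for n,u,v in [("FL",275,190),("FR",75,335),("BR",265,515),("BL",475,350)]: print("S cover z58",n,plane(*A2(u,v),58))
for n,u,v in [("FL",240,283),("BL",505,233),("BR",635,397),("FR",360,460)]: print("D cover z58",n,plane(*B2(u,v),58))
T("bail+y",A2(190,163),B2(228,280));T("bail -y",A2(100,230),B2(283,352))
for n,o in [("+y",A2(190,163)),("-y",A2(100,230))]: print(plane(*o,94))
E
```

```text
rack near-left? [ 415.4 -294.3  151.9] [17.8 17.8]
rack c [ 409.8 -223.7  110.6] [3. 3.]
rack far right [ 504.9 -228.6  109.4] [1.6 1.6]
rack back [ 411.  -224.   112.1] [2.9 2.9]
S z112 tl [ 401.4 -300.   112. ]
S z112 tr [ 407.9 -221.8  112. ]
S z112 br [ 505.1 -228.   112. ]
S z112 bl [ 501.3 -304.2  112. ]
D z112 tl [ 412.3 -227.5  112. ]
D z112 tr [ 506.1 -232.7  112. ]
D z112 br [ 499.3 -309.7  112. ]
D z112 bl [ 400.8 -299.2  112. ]
handle mid [ 454.3 -265.1  163.1] [2.1 2.1]
S handle top z161 [ 417.9 -258.5  161. ]
S handle top z161 [ 480.5 -265.   161. ]
D handle [ 428.2 -251.7  158. ]
D handle [ 488.5 -255.   158. ]
big handle [ 452.9 -404.3  203.3] [2.4 2.4]
pot rim [490.2 277.8  44.4] [2. 2.]
index tip [544.7 121.  157.2] [2.1 2.1]
hinge [678.9 145.2  59.2] [1.4 1.4]
S cover z58 FL [514.1 107.7  58. ]
S cover z58 FR [544.4 -64.5  58. ]
S cover z58 BR [706.5 -40.3  58. ]
S cover z58 BL [680.3 135.4  58. ]
D cover z58 FL [510.8  98.2  58. ]
D cover z58 BL [683.7 128.7  58. ]
D cover z58 BR [706.8 -48.9  58. ]
D cover z58 FR [543.9 -79.6  58. ]
bail+y [493.7  51.7  94.2] [2.4 2.4]
bail -y [510.6 -26.4  96.1] [1.8 1.8]
[491.2  54.   94. ]
[507.4 -23.8  94. ]
```

```bash
cat >> h.py <<'E'
np.set_printoptions(precision=2,suppress=True)
def goto(xyz,yaw=None):
    """prints cm shift in tool axes to reach world xyz; yaw = wanted world yaw of tool x"""
    s=ctrl.read_state();R=q2R(s["ee_rot"]);d=R.T@(np.array(xyz,float)-s["position"])/10
    y=np.arctan2(R[1,0],R[0,0]); print("t %.2f pos"%s["clock"],s["position"],"yaw x %.3f"%y,"shift cm",d, "turn", None if yaw is None else (-(yaw-y)+np.pi)%(2*np.pi)-np.pi, "gap %.1f"%s["finger_gap"],"F",s["contact_force"],"q",s["joint_positions"])
E
python3 - <<'E'
from h import *
a=snap("scene")
s=ctrl.read_state();print(q2R(s["ee_rot"]))
goto([454,-265,300],0)
for u,v in [(515,445),(495,480)]:
    c,r=ray(a,60+u/4,140+v/4); print(c+r*(-265-c[1])/r[1])
crop(a["color"],155,195,70,80,8,"c5")
E
```

```text
[[ 0.9  -0.    0.43]
 [-0.43 -0.    0.9 ]
 [ 0.   -1.   -0.  ]]
t 0.40 pos [280.8  586.15 245.19] yaw x -0.447 shift cm [ 52.4   -5.47 -69.28] turn -0.4468054673344506 gap 85.7 F [-0.38  0.5  -0.04] q [ 1.08  0.48  1.6  -0.    1.07 -0.05]
[ 451.37 -265.     20.94]
[ 380.18 -265.   -111.02]
```

View pics/c5.png

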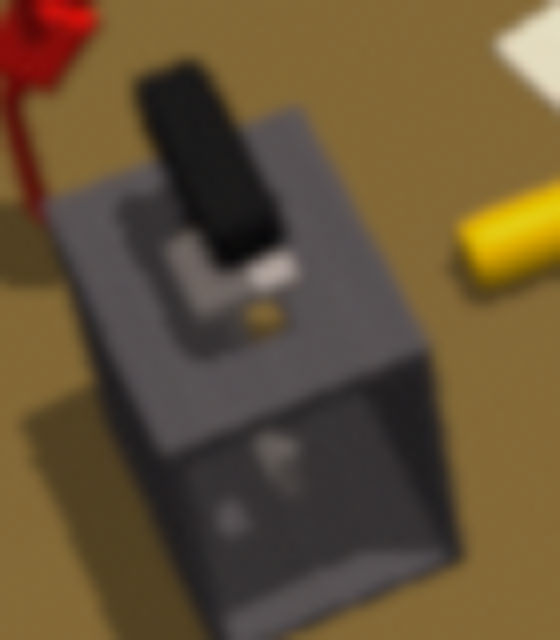

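```bash
python3 - <<'E'
from h import *
a=snap("scene")
for s in (1,-1):
  print(s)
  for x,z in [(17,36),(17,20),(12,8),(0,4),(-12,8),(-17,20),(-17,50),(-17,70),(0,90)]:
    p=proj(a,[453.5+s*x,-265,z+12]); print((x,z),(p-[155,195])*8)
E
```

```text
1
(17, 36) [286.03 444.29]
(17, 20) [292.72 474.42]
(12, 8) [290.47 484.79]
(0, 4) [275.08 464.06]
(-12, 8) [256.54 428.93]
(-17, 20) [244.35 395.01]
(-17, 50) [230.92 337.3 ]
(-17, 70) [221.66 297.51]
(0, 90) [237.04 296.75]
-1
(17, 36) [237.25 364.52]
(17, 20) [244.35 395.01]
(12, 8) [256.54 428.93]
(0, 4) [275.08 464.06]
(-12, 8) [290.47 484.79]
(-17, 20) [292.72 474.42]
(-17, 50) [280.06 417.39]
(-17, 70) [271.34 378.05]
(0, 90) [237.04 296.75]
```

```bash
python3 -m jog '[[[10,-8,-6,-0.1,1],[36.8,-15.5,-30.7,-0.2,1],[36.8,-15.5,-30.7,-0.3,1],[36.8,-15.5,-30.7,-0.39,1],[36.8,-15.5,-30.7,-0.39,1],[36.8,-15.5,-30.7,-0.39,1],[36.8,-15.5,-30.7,-0.39,1],[36.8,-15.5,-30.7,-0.39,1],[50.2,-9.5,-70.3,-0.39,1],[50.2,-9.5,-70.3,-0.39,1],[50.2,-9.5,-70.3,-0.39,1],[50.2,-9.5,-70.3,-0.39,1]]]' 40; python3 -c "
from h import *
goto([430,-265,300],-.06)"
```

```text
clock: 1.95
position: [449.0, -91.3, 364.5]
ee_rot: [-0.707, 0.707, -0.02, 0.02]
contact_force: [1.4, -0.1, 0.2]
finger_gap: 85.3
t 1.95 pos [449.01 -91.25 364.51] yaw x -0.057 shift cm [ -0.92   6.45 -17.45] turn 0.003368094740019867 gap 85.3 F [ 1.42 -0.12  0.23] q [-0.27  0.09  1.85  0.    1.2  -1.78]
```

```bash
python3 -m jog '[[[-0.9,4,-17.4,0,1],[-0.9,4,-17.4,0,1],[-0.9,4,-17.4,0,1],[-0.9,4,-17.4,0,1],[-0.9,4,-17.4,0,1]]]' 40; python3 -c "
from h import *
goto([430,-265,300],-.06)
snap('wrist','w1');snap('scene','s1')"
```

```text
clock: 2.58
position: [430.5, -262.4, 324.4]
ee_rot: [0.707, -0.707, 0.02, -0.02]
contact_force: [0.4, -0.3, 0.6]
finger_gap: 85.5
t 2.58 pos [ 430.51 -262.45  324.43] yaw x -0.058 shift cm [-0.04  2.44 -0.26] turn 0.002297716128325966 gap 85.5 F [ 0.39 -0.26  0.55] q [-0.61  0.2   1.82  0.    1.13 -2.12]
```

View pics/w1.png

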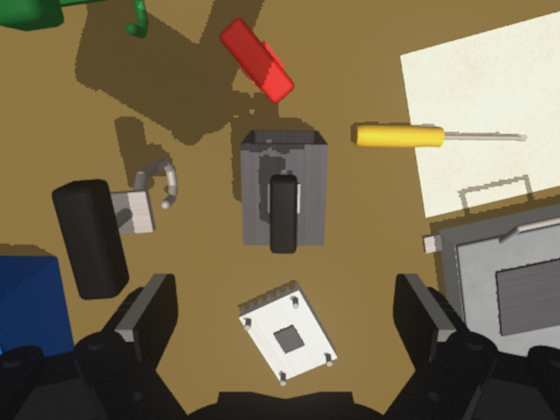

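The wrist picture shows the rack (top about (242..326, 145..245)), with the small black handle along the image vertical from (284,176) to (284,252). It is already aligned with the tool.

```bash
python3 - <<'E'
from h import *
w=snap('wrist');a=snap('scene')
def handle(d,x0,y0,x1,y1,thr=32):
    g=d["color"][y0:y1,x0:x1].max(2); m=(g<thr).astype(np.uint8)
    n,l,st,c=cv2.connectedComponentsWithStats(m); i=1+np.argmax(st[1:,4]); 
    cnt=cv2.findContours((l==i).astype(np.uint8),0,2)[0][0]; r=cv2.minAreaRect(cnt)
    print(st[i],c[i]+[x0,y0],(r[0][0]+x0,r[0][1]+y0),r[1:]); return c[i]+[x0,y0],cv2.boxPoints(r)+[x0,y0]
c,b=handle(w,255,165,315,262)
c2,b2=handle(a,168,195,200,232)
print(b,b2)
print(tri((w,*c),(a,*c2)))
for z in(162,173):
  print(z,[plane(w,*p,z) for p in (*b,c)])
  print([plane(a,*p,z) for p in (*b2,c2)])
for p in [(242,245),(325,245),(327,145),(241,145)]: print(plane(w,*p,112))
E
```

```text
[23 10  7  4 17] [280.65 176.24] (281.0, 176.5) ((3.0, 6.0), 90.0)
[  5   9  17  24 194] [180.76 216.09] (180.30000114440918, 215.60000038146973) ((23.702320098876953, 8.944271087646484), 63.43495178222656)
[[278. 175.]
 [284. 175.]
 [284. 178.]
 [278. 178.]] [[171.  207. ]
 [179.  203. ]
 [189.6 224.2]
 [181.6 228.2]]
(array([ 429.65, -262.44,  132.75]), [3.1829468491990243, 3.182946849198924])
162 [array([ 420.85, -266.81,  162.  ]), array([ 421.11, -262.05,  162.  ]), array([ 423.56, -262.19,  162.  ]), array([ 423.29, -266.96,  162.  ]), array([ 421.97, -264.77,  162.  ])]
[array([ 418.42, -273.24,  162.  ]), array([ 417.03, -253.06,  162.  ]), array([ 484.33, -258.64,  162.  ]), array([ 485.19, -278.05,  162.  ]), array([ 453.65, -265.54,  162.  ])]
173 [array([ 418.28, -266.45,  173.  ]), array([ 418.53, -261.86,  173.  ]), array([ 420.88, -262.  ,  173.  ]), array([ 420.63, -266.59,  173.  ]), array([ 419.36, -264.48,  173.  ])]
[array([ 427.67, -275.47,  173.  ]), array([ 426.31, -255.57,  173.  ]), array([ 492.7 , -261.07,  173.  ]), array([ 493.55, -280.22,  173.  ]), array([ 462.44, -267.88,  173.  ])]
[ 501.38 -308.42  112.  ]
[ 505.92 -226.37  112.  ]
[ 407.12 -222.28  112.  ]
[ 402.78 -300.35  112.  ]
```

```bash
python3 - <<'E'
from h import *
w=snap('wrist');a=snap('scene')
g=w["color"][165:262,255:315].max(2);m=((g<45)).astype(np.uint8)
n,l,st,c=cv2.connectedComponentsWithStats(m);i=1+np.argmax(st[1:,4]);print(st[i]+[255,165,0,0,0],c[i]+[255,165])
for p in [(284,214),tuple(c[i]+[255,165])]:print(tri((w,*p),(a,180.5,215.8)))
X=[455,-265,157]; goto(X,-.06)
E
```

```text
[269 174  27  73 352] [280.66 193.09]
(array([ 453.48, -264.85,  162.88]), [1.0426202094464723, 1.0426202094465369])
(array([ 440.59, -264.28,  147.38]), [1.7271858266697564, 1.727185826669783])
t 2.88 pos [ 431.   -261.83  324.77] yaw x -0.055 shift cm [ 2.41 16.78 -0.18] turn 0.004603583234944697 gap 85.3 F [ 0.27 -0.45 -0.94] q [-0.61  0.19  1.82  0.    1.13 -2.12]
```

```bash
python3 -m jog '[[[2.3,5,-0.25,0,1],[2.3,10.5,-0.25,0,1],[2.3,14,-0.25,0,1],[2.3,16.7,-0.25,0,1],[2.3,16.7,-0.25,0,1],[2.3,16.7,-0.25,0,1]]]' 60; python3 -c "
from h import *
goto([453.5,-265,158],-.06)
snap('wrist','w2')"
```

```text
clock: 3.62
position: [454.1, -266.5, 158.5]
ee_rot: [-0.707, 0.707, -0.02, 0.02]
contact_force: [-0.1, -0.8, 0.3]
finger_gap: 85.4
t 3.62 pos [ 454.13 -266.48  158.48] yaw x -0.056 shift cm [-0.07  0.05  0.14] turn 0.003594020392643671 gap 85.4 F [-0.07 -0.81  0.31] q [-0.59  0.42  1.97  0.    0.75 -2.1 ]
```

View pics/w2.png

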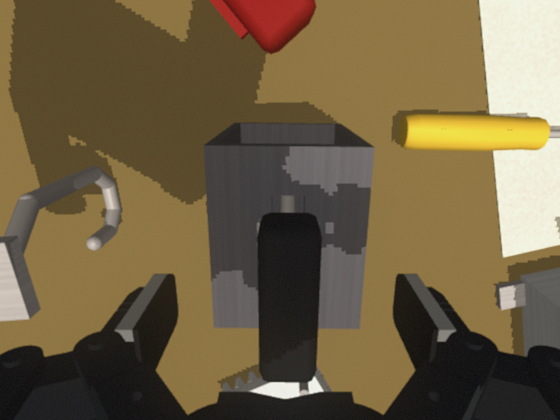

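The handle at (289,300) lies midway between the open pads, level and aligned. I'll close at 60 N.

```bash
python3 -m jog '[[[0,0,0.1,0,0.2],[0,0,0.1,0,0.15],[0,0,0.1,0,0.15],[0,0,0.1,0,0.1],[0,0,0.1,0,0.1],[0,0,0.1,0,0.1]]]' 80; python3 -c "
from h import *
goto([453.5,-265,158],-.06)
snap('wrist','w3')"
```

```text
clock: 4.42
position: [453.7, -265.4, 157.9]
ee_rot: [-0.707, 0.707, -0.02, 0.02]
contact_force: [-2.3, 2.1, 8.6]
finger_gap: 20.6
t 4.42 pos [ 453.65 -265.41  157.86] yaw x -0.057 shift cm [-0.02 -0.01  0.04] turn 0.003165625721397447 gap 20.6 F [-2.33  2.07  8.62] q [-0.59  0.42  1.97  0.    0.75 -2.1 ]
```

View pics/w3.png

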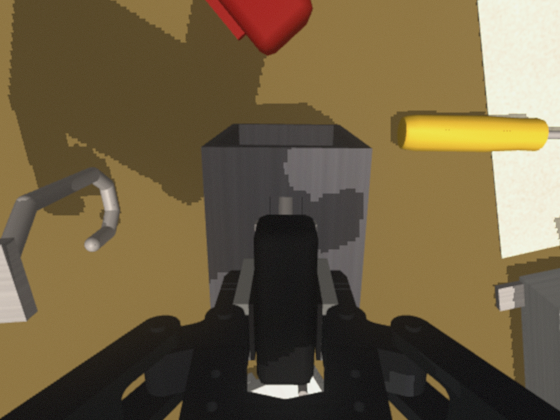

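The grip holds (gap 20.6). The bright wire at (286,204) sits on the -x side of the slot, so the shank is at -x and the hook's +x points along world +x. I'll draw it straight up.

```bash
python3 -m jog '[[[0,-1,0,0,0.1],[0,-3,0,0,0.1],[0,-6,0,0,0.1],[0,-9,0,0,0.1],[0,-12,0,0,0.1],[0,-15,0,0,0.1],[0,-19,0,0,0.1],[0,-19,0,0,0.1]]]' 80; python3 -c "
from h import *
goto([490,278,350],-.06)
snap('side','d4');snap('scene','s4')"
```

```text
clock: 5.48
position: [454.6, -266.1, 350.7]
ee_rot: [-0.706, 0.708, -0.019, 0.022]
contact_force: [0.3, 0.4, -2.5]
finger_gap: 21.3
t 5.47 pos [ 454.6  -266.1   350.68] yaw x -0.057 shift cm [ 0.45 -0.08 54.52] turn 0.003221689784441484 gap 21.3 F [ 0.28  0.4  -2.46] q [-0.59  0.21  1.74 -0.    1.19 -2.1 ]
```

View pics/d4.png

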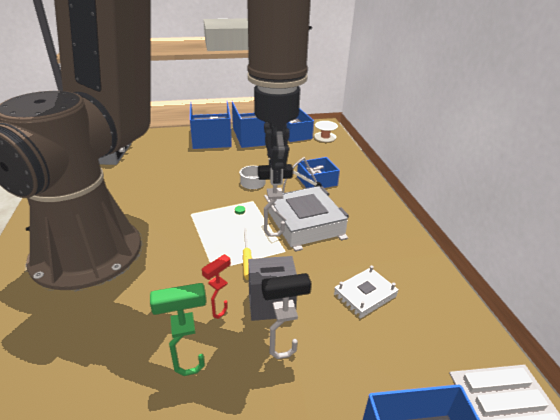

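View pics/s4.png

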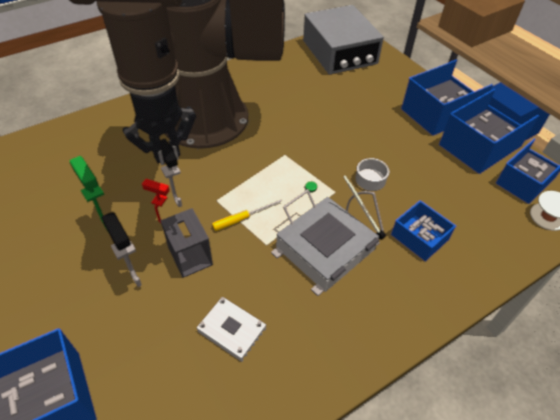

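The hook is out and gripped (side: U near (272,232), the rack slot empty). I'll localise the U against the tool.

```bash
python3 - <<'E'
from h import *
a=snap("scene");b=snap("side")
crop(a["color"],140,130,60,90,6,"c6");crop(b["color"],245,155,60,95,6,"c7")
goto([490,278,350],-.06)
E
python3 -c "
import cv2,numpy as np
a=cv2.imread('pics/c6.png');b=cv2.imread('pics/c7.png');h=max(len(a),len(b));o=np.zeros((h,740,3),np.uint8);o[:len(a),:360]=a;o[:len(b),380:]=b;cv2.imwrite('pics/c67.png',o)"
```

```text
t 5.67 pos [ 453.02 -265.05  346.48] yaw x -0.057 shift cm [ 0.61 -0.31 54.43] turn 0.0031595498683949508 gap 20.6 F [ 0.32  0.35 -1.85] q [-0.59  0.21  1.75 -0.    1.19 -2.1 ]
```

View pics/c67.png

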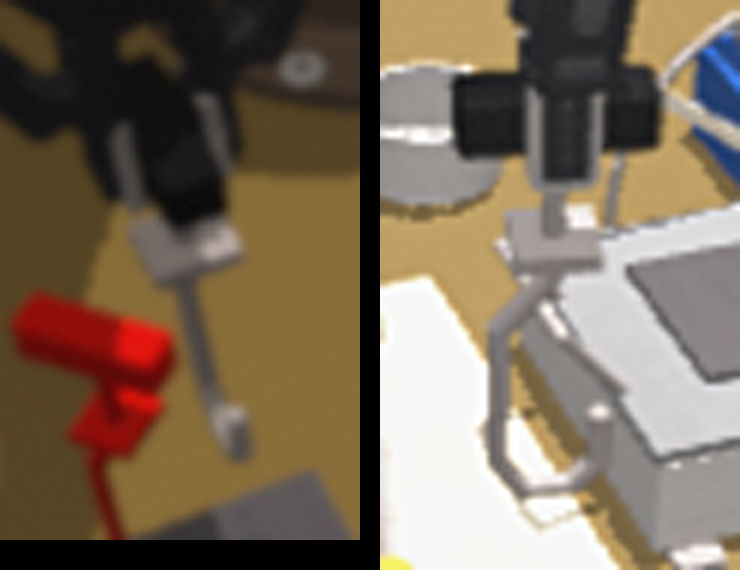

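```bash
python3 -c "
from h import *
a=snap('scene');b=snap('side')
print(ctrl.read_state()['position'])
print(tri((a,179.2,205.8),(b,272.5,236.7)),tri((a,178.3,198.3),(b,281.7,223)))
"
python3 -m jog '[[[0.5,0,3,0,0.1],[0.5,0,8,0,0.1],[0.5,0,14,0,0.1],[0.5,0,20,0,0.1],[0.5,0,26,0,0.1],[0.5,0,32,0,0.1],[0.5,0,38,0,0.1],[0.5,0,44,0,0.1],[0.5,0,49,0,0.1],[0.5,0,53,0,0.1],[0.5,0,54.4,0,0.1],[0.5,0,54.4,0,0.1]]]' 80; python3 -c "
from h import *
goto([490,278,350],-.06)
snap('wrist','w5');snap('scene','s5');snap('side','d5')"
```

```text
[ 453.08 -265.1   346.4 ]
(array([ 455.18, -263.92,  199.43]), [0.8015878426630274, 0.8015878426628434]) (array([ 470.65, -267.64,  237.92]), [1.870015367673099, 1.8700153676731512])
clock: 7.28
position: [489.2, 277.7, 346.7]
ee_rot: [-0.707, 0.707, -0.02, 0.019]
contact_force: [0.6, -0.8, -1.7]
finger_gap: 20.9
t 7.28 pos [489.16 277.71 346.66] yaw x -0.056 shift cm [ 0.08 -0.33  0.03] turn 0.004417146970009611 gap 20.9 F [ 0.55 -0.81 -1.67] q [ 0.46  0.27  1.67 -0.    1.21 -1.05]
```

View pics/w5.png

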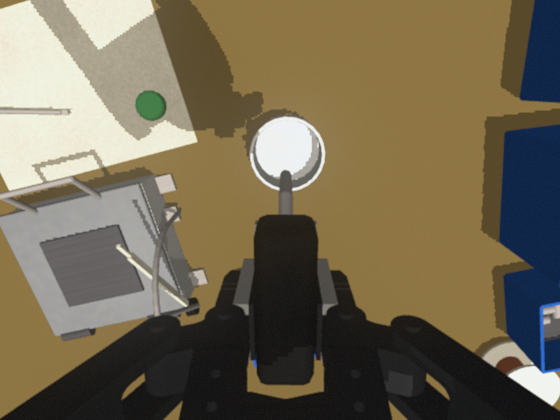

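View pics/d5.png

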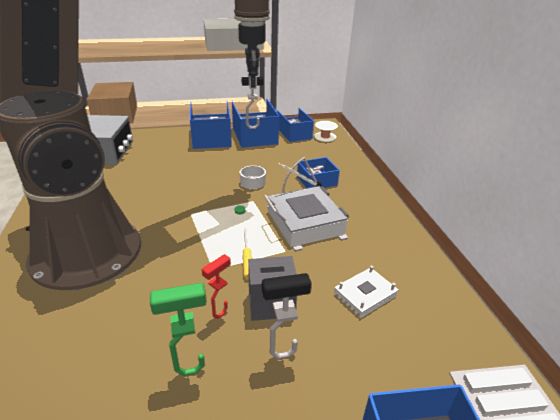

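View pics/s5.png

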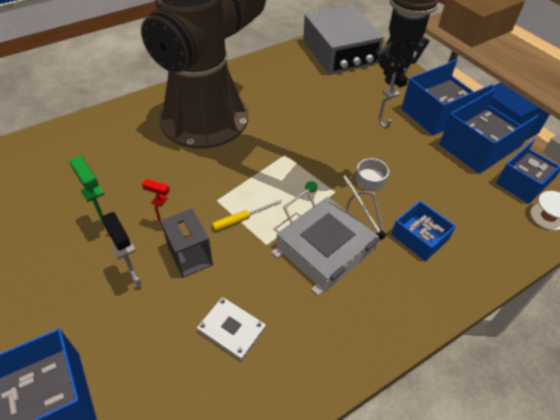

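```bash
python3 - <<'E'
from h import *
w=snap('wrist');a=snap('scene');b=snap('side')
print(tri((w,287,154),(a,372.8,171)), plane(w,287,154,45))
g=w["color"]; m=(g[:,:,1].astype(int)>150).astype(np.uint8)*((g.max(2).astype(int)-g.min(2))<25)
m[:, :240]=0;m[:,335:]=0;m[200:]=0
ys,xs=np.nonzero(m);print(xs.min(),xs.max(),ys.min(),ys.max())
crop(w["color"],0,140,220,210,3.5,"c8")
for dx in (-17,17): print(proj(w,[489+dx,278,200]))
E
```

```text
(array([488.48, 278.82,  41.22]), [0.6352949721401489, 0.6352949721401197]) [487.37 278.38  45.  ]
251 325 116 190
[286.09 169.91]
[288.56 212.75]
```

View pics/c8.png

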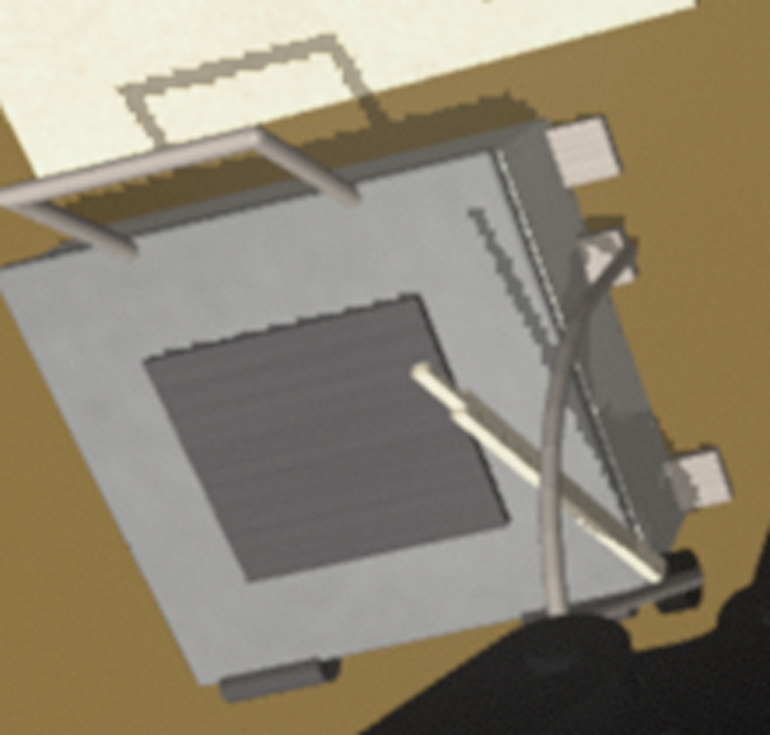

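```bash
python3 - <<'E'
from h import *
w=snap('wrist');a=snap('scene');b=snap('side')
W=lambda u,v:(w,u/3.5,140+v/3.5)
A2=lambda u,v:(a,260+u/4,150+v/4)
B2=lambda u,v:(b,220+u/5,140+v/5)
def T(n,*o): print(n,*tri(*o))
T("bail+y",W(256,138),A2(190,163),B2(228,280)); T("bail-y",W(8,194),A2(100,230),B2(283,352))
T("bail+y wa",W(256,138),A2(190,163)); T("bail-y",W(8,194),A2(100,230))
T("tip",W(418,370),A2(340,103),B2(295,117));T("tip",W(418,370),A2(340,103))
for n,u,v in [("FL",497,150),("BL",640,600),("FR",0,268),("BR",203,683)]: print(n,plane(*W(u,v),58))
E
python3 -m jog '[[[0,3,0,0,0.1],[0,7,0,0,0.1],[0,11,0,0,0.1],[0,14,0,0,0.1],[0,16.5,0,0,0.1],[0,18,0,0,0.1],[0,18.6,0,0,0.1],[0,18.6,0,0,0.1],[0,18.6,0,0,0.1]]]' 80; python3 -c "
from h import *
goto([490,278,350],-.06)
a=snap('scene');b=snap('side')
crop(a['color'],320,60,120,140,4,'c9');crop(b['color'],200,90,120,110,4,'c10')
c=cv2.imread('pics/c9.png');d=cv2.imread('pics/c10.png');d=cv2.copyMakeBorder(d,0,len(c)-len(d),0,0,0);o=np.hstack([c,d])[:,:];cv2.imwrite('pics/c910.png',cv2.resize(o,None,fx=.83,fy=.83))"
```

```text
bail+y [493.38  52.71  93.19] [0.49006577801580997, 2.4536580962909897, 2.574885854457331]
bail-y [508.69 -25.42  94.42] [2.8008301067045034, 1.3736871625249198, 3.3089197742091203]
bail+y wa [492.35  53.81  94.88] [0.6089813004702488, 0.608981300470159]
bail-y [506.61 -24.43  94.3 ] [1.0701443310798961, 1.0701443310798036]
tip [544.55 120.34 157.64] [0.6040052213575111, 2.207217503162379, 2.162553388781575]
tip [543.73 121.22 159.5 ] [0.5317557016060189, 0.5317557016063045]
FL [509.21 110.42  58.  ]
BL [681.67 133.25  58.  ]
FR [540.34 -64.67  58.  ]
BR [708.19 -36.36  58.  ]
clock: 8.85
position: [489.9, 277.7, 162.3]
ee_rot: [0.707, -0.707, 0.02, -0.02]
contact_force: [-0.7, -0.5, -1.1]
finger_gap: 20.8
t 8.85 pos [489.92 277.7  162.28] yaw x -0.057 shift cm [  0.03 -18.77   0.04] turn 0.003206184670418555 gap 20.8 F [-0.74 -0.48 -1.07] q [ 0.46  0.46  1.88 -0.    0.8  -1.05]
```

View pics/c910.png

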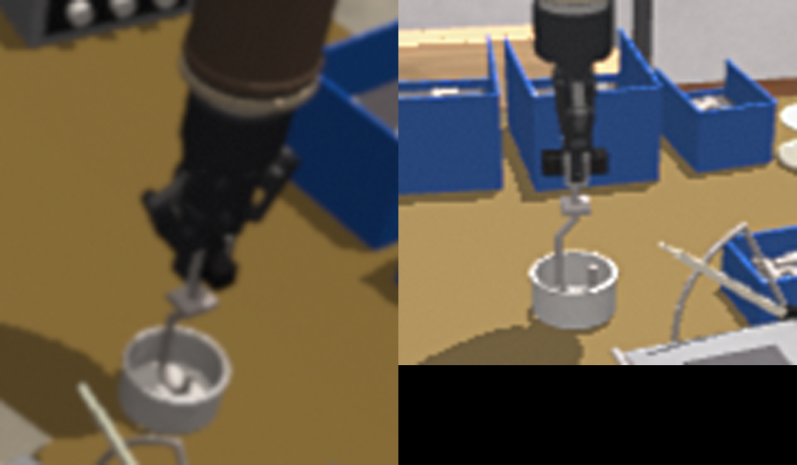

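The hook's U is inside the pot (scene crop about (175,380), side crop (575,285)), about 30 mm below the rim. I'll go slightly deeper, then rise straight up and carry it over to the front of the handle.

```bash
python3 -m jog '[[[0,0.4,0,0,0.1],[0,0.4,0,0,0.1],[0,0.4,0,0,0.1],[0,0,0,0,0.1],[0,-3,0,0,0.1],[0,-8,0,0,0.1],[0,-13,0,0,0.1],[0,-18.8,0,0,0.1],[0,-18.8,0,0,0.1],[0,-18.8,0,0,0.1]]]' 80; python3 -c "
from h import *
goto([460,7.5,350],.165)
snap('wrist','w6')"
python3 -m jog '[[[-0.2,0,-3,0,0.1],[-0.4,0,-8,-0.05,0.1],[-0.8,0,-14,-0.1,0.1],[-1.2,0,-20,-0.15,0.1],[-1.4,0,-24,-0.2,0.1],[-1.5,0,-27.2,-0.222,0.1],[-1.5,0,-27.2,-0.222,0.1],[-1.5,0,-27.2,-0.222,0.1]]]' 80; python3 -c "
from h import *
goto([460,7.5,350],.165)
snap('wrist','w7');snap('scene','s7');snap('side','d7')"
```

```text
clock: 10.2
position: [489.1, 277.3, 349.1]
ee_rot: [-0.707, 0.707, -0.02, 0.02]
contact_force: [-0.4, 0.0, -1.6]
finger_gap: 20.7
t 10.20 pos [489.09 277.3  349.12] yaw x -0.057 shift cm [ -1.37  -0.09 -27.1 ] turn -0.22175764901831752 gap 20.7 F [-0.4   0.05 -1.63] q [ 0.46  0.27  1.66  0.    1.21 -1.05]
clock: 11.25
position: [458.6, 7.0, 348.5]
ee_rot: [0.705, -0.705, -0.057, 0.059]
contact_force: [-0.6, 0.6, -1.5]
finger_gap: 21.0
t 11.25 pos [458.6    7.05 348.51] yaw x 0.164 shift cm [ 0.14 -0.15  0.02] turn -0.0005939147701421454 gap 21.0 F [-0.59  0.61 -1.48] q [-0.05  0.1   1.87  0.    1.17 -1.79]
```

View pics/w7.png

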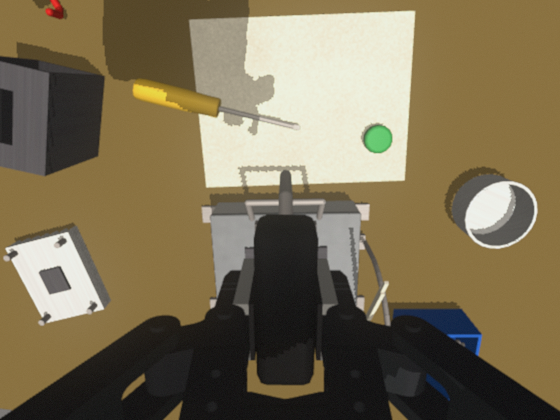

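View pics/s7.png

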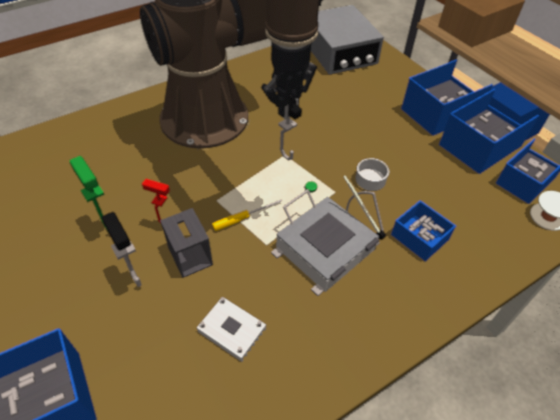

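View pics/d7.png

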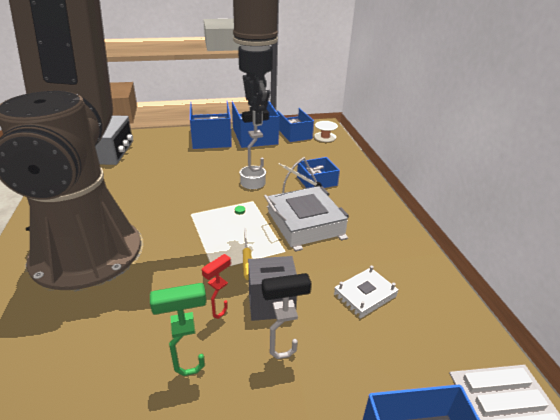

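The wrist view shows the handle level at row 203 (columns 248 to 323) and centred on the hook column at 286, so the yaw is right. Now I'll lower it in front of the handle.

```bash
python3 -m jog '[[[0,3,0,0,0.1],[0,7,0,0,0.1],[0,11,0,0,0.1],[0,14,0,0,0.1],[0,15.7,0,0,0.1],[0,15.7,0,0,0.1],[0,15.7,0,0,0.1]]]' 80; python3 -c "
from h import *
goto([460,7.5,191.5],.165)
w=snap('wrist','w8');a=snap('scene');b=snap('side')
crop(a['color'],250,100,110,110,6,'c11');crop(b['color'],225,140,110,110,6,'c12')"
```

```text
clock: 12.28
position: [459.5, 7.1, 193.0]
ee_rot: [-0.705, 0.705, 0.059, -0.058]
contact_force: [0.5, 0.3, -2.4]
finger_gap: 20.8
t 12.28 pos [459.45   7.12 193.03] yaw x 0.166 shift cm [0.06 0.15 0.03] turn 0.0008533378715185336 gap 20.8 F [ 0.55  0.28 -2.43] q [-0.05  0.29  2.08  0.    0.78 -1.79]
```

View pics/w8.png

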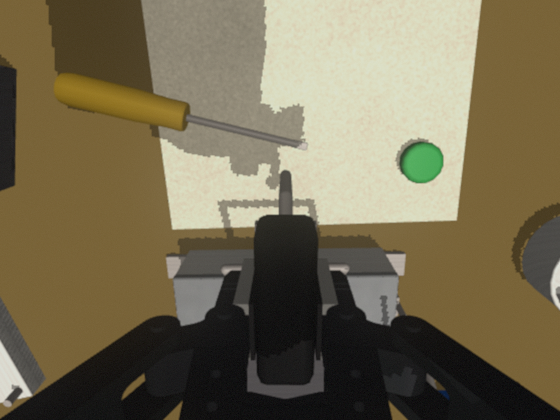

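View pics/c11.png

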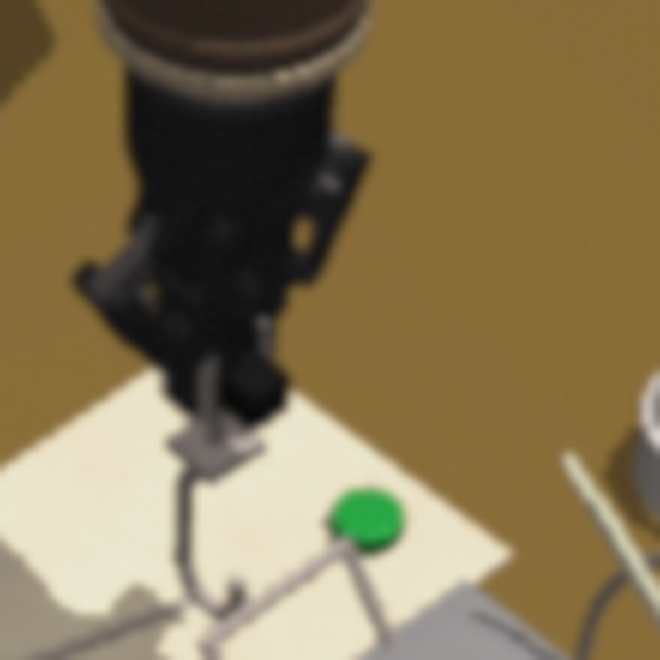

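View pics/c12.png

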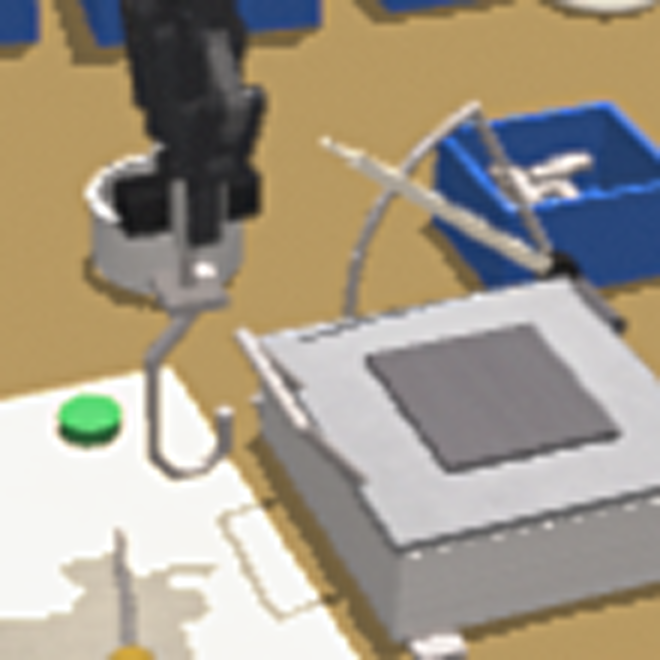

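```bash
python3 - <<'E'
from h import *
a=snap('scene');b=snap('side')
A=lambda u,v:(a,250+u/6,100+v/6);B=lambda u,v:(b,225+u/6,140+v/6)
print("point",tri(A(236,585),B(224,414)))
print("Ubot",tri(A(215,617),B(183,478)))
print("bail+y",tri(A(347,545),B(243,338)),"-y",tri(A(210,640),B(305,415)))
for d in(a,b): print(proj(d,[500,14,94]))
E
```

```text
point (array([477.83,   8.36,  80.05]), [1.5813277710148697, 1.5813277710149574])
Ubot (array([460.02,  11.06,  41.92]), [0.08923951942942128, 0.0892395194293555])
bail+y (array([493.5 ,  52.93,  92.53]), [2.708489792287205, 2.7084897922871063]) -y (array([509.28, -25.37,  98.72]), [0.8893770292069212, 0.8893770292069847])
[296.21 199.35]
[269.6  202.53]
```

```bash
python3 -m jog '[[[0.6,0.1,0,0,0.1],[1.4,0.1,0,0,0.1],[2.4,0.1,0,0,0.1],[3.2,0.1,0,0,0.1],[3.7,0.1,0,0,0.1],[3.7,0.1,0,0,0.1],[3.7,0.1,0,0,0.1]]]' 80; python3 -c "
from h import *
goto([500,14,191.5],.165)
w=snap('wrist','w9');a=snap('scene');b=snap('side')
crop(a['color'],250,130,110,90,6,'c13');crop(b['color'],225,140,110,100,6,'c14')"
```

```text
clock: 13.4
position: [495.2, 12.8, 191.3]
ee_rot: [0.705, -0.705, -0.058, 0.059]
contact_force: [0.3, 1.1, -1.8]
finger_gap: 21.0
t 13.40 pos [495.18  12.84 191.34] yaw x 0.165 shift cm [ 0.49 -0.02  0.04] turn 0.00021006789249566893 gap 21.0 F [ 0.3   1.14 -1.76] q [-0.04  0.34  2.   -0.    0.8  -1.77]
```

View pics/c13.png

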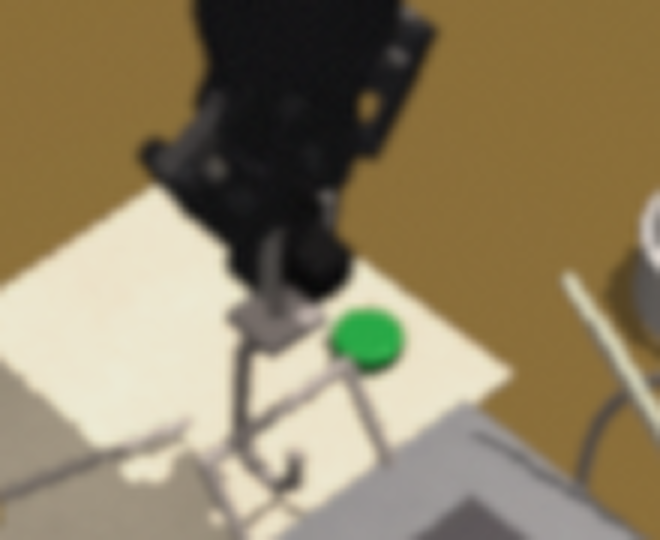

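View pics/c14.png

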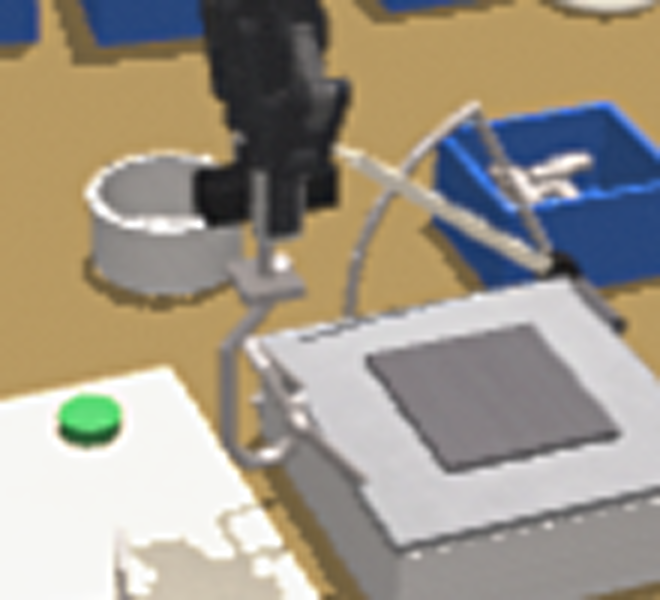

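The bar now lies between the shank and the point (scene crop: shank (243,400), point (292,468), bar between them). There are no contact forces. I'll raise until the bar seats in the U.

```bash
python3 -m jog '[[[0.2,-1,0,0,0.1],[0.4,-2,0,0,0.1],[0.4,-3,0,0,0.1],[0.4,-3.4,0,0,0.1],[0.4,-3.4,0,0,0.1],[0.4,-3.4,0,0,0.1]]]' 100; python3 -c "
from h import *
goto([500,14,230],.165)"
python3 -m jog '[[[0,-0.2,0,0,0.1],[0,-0.4,0,0,0.1],[0.2,-0.8,0,0,0.1],[0.4,-1.4,0,0,0.1],[0.6,-2.0,0,0,0.1],[0.6,-2.0,0,0,0.1],[0.6,-2.0,0,0,0.1]]]' 100; python3 -c "
from h import *
goto([500,14,230],.165)
w=snap('wrist','w10');a=snap('scene');b=snap('side')
crop(a['color'],250,110,150,130,5,'c15');crop(b['color'],225,100,130,120,5,'c16')"
```

```text
clock: 14.3
position: [499.2, 13.5, 225.2]
ee_rot: [0.705, -0.705, -0.058, 0.058]
contact_force: [-0.2, 0.7, -1.6]
finger_gap: 20.5
t 14.30 pos [499.21  13.47 225.2 ] yaw x 0.165 shift cm [ 0.09 -0.48  0.04] turn 0.00017646276261817917 gap 20.5 F [-0.24  0.68 -1.58] q [-0.03  0.3   1.96 -0.    0.89 -1.77]
clock: 15.18
position: [505.6, 14.5, 245.5]
ee_rot: [-0.705, 0.705, 0.059, -0.058]
contact_force: [-0.3, 0.2, -6.1]
finger_gap: 20.5
t 15.18 pos [505.57  14.48 245.49] yaw x 0.165 shift cm [-0.56  1.55  0.04] turn 0.00023413169946184809 gap 20.5 F [-0.31  0.17 -6.14] q [-0.03  0.28  1.92 -0.    0.94 -1.77]
```

View pics/c15.png

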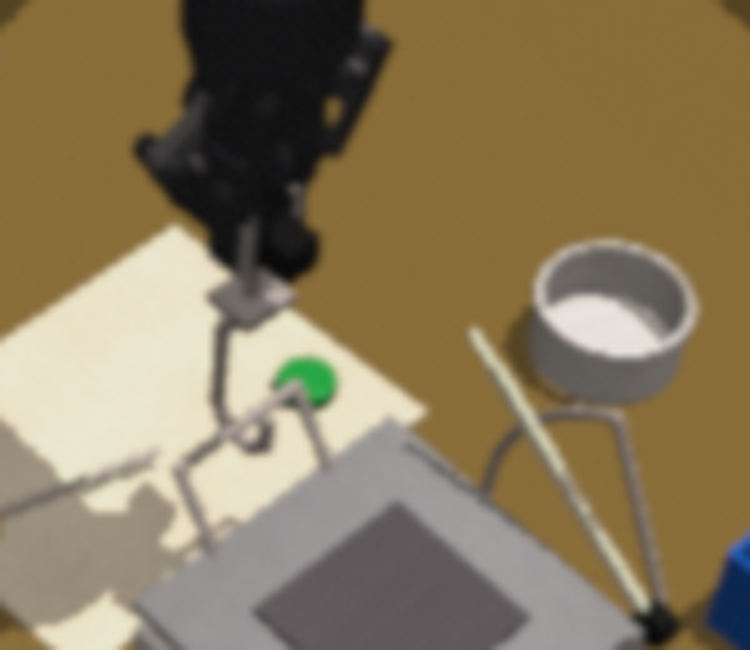

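View pics/c16.png

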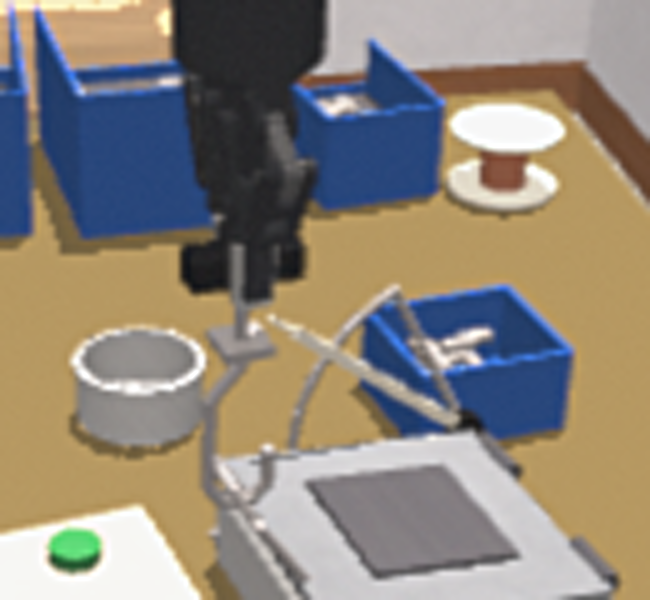

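The wrist force now shows about 4.5 N more downward load, and the cover has begun to open. The hook carries it. I'll follow the arc to just under the mark (estimated 0.65 rad).

```bash
python3 -m jog '[[[0.1,-0.7,0,0,0.1],[0.3,-1.5,0,0,0.1],[0.9,-3,0,0,0.1],[1.6,-4.4,0,0,0.1],[2.4,-5.8,0,0,0.1],[3.4,-7.1,0,0,0.1],[4.0,-7.8,0,0,0.1],[4.5,-8.3,0,0,0.1],[4.7,-8.6,0,0,0.1],[4.7,-8.6,0,0,0.1],[4.7,-8.6,0,0,0.1]]]' 100; python3 -c "
from h import *
goto([500,14,230],.165)
w=snap('wrist','w11');a=snap('scene');b=snap('side')
crop(a['color'],250,90,150,150,5,'c17');crop(b['color'],225,90,150,130,5,'c18')"
```

```text
clock: 16.7
position: [551.5, 22.3, 331.1]
ee_rot: [0.705, -0.705, -0.058, 0.059]
contact_force: [4.8, 3.3, -14.3]
finger_gap: 20.2
t 16.70 pos [551.52  22.28 331.15] yaw x 0.165 shift cm [-5.21 10.12  0.03] turn 0.00014558648467621893 gap 20.2 F [  4.79   3.32 -14.29] q [-0.01  0.26  1.71  0.    1.17 -1.75]
```

View pics/c17.png

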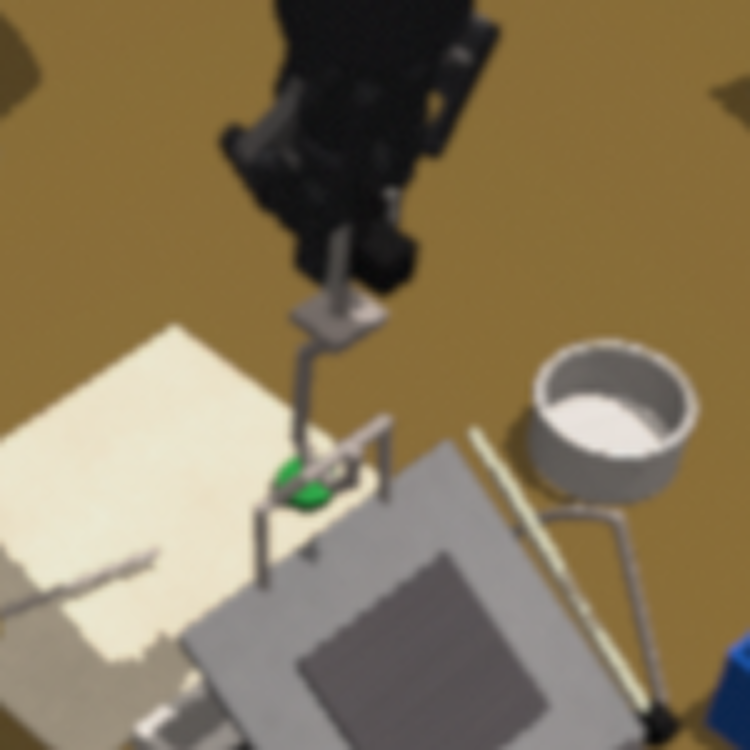

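View pics/c18.png

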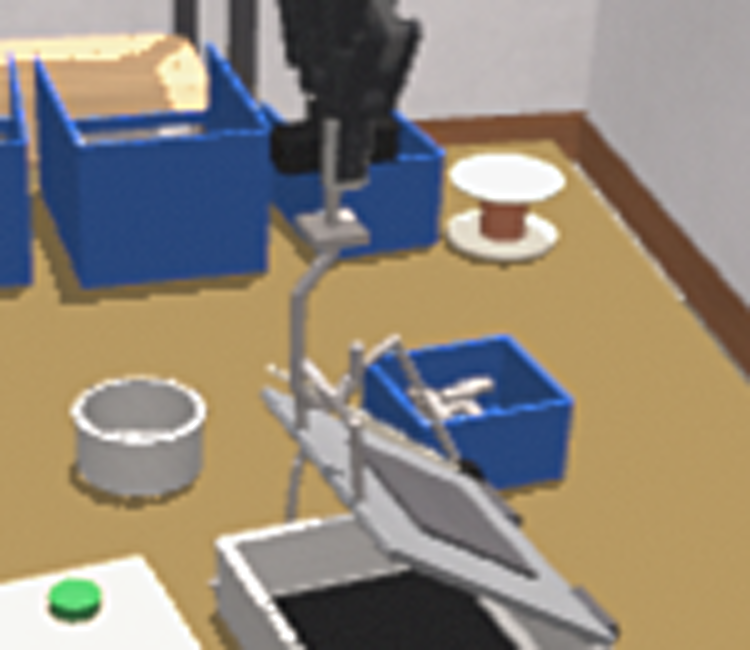

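View pics/w11.png

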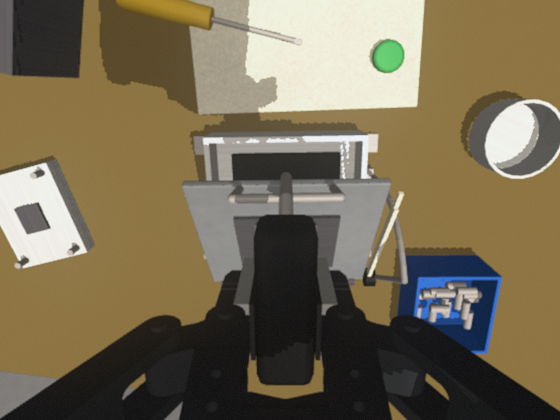

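```bash
python3 - <<'E'
from h import *
goto([500,14,230],.165)
a=snap('scene');b=snap('side');w=snap('wrist')
crop(w['color'],180,120,240,180,3.3,'c19')
A=lambda u,v:(a,250+u/5,90+v/5);B=lambda u,v:(b,225+u/5,90+v/5)
bp=tri(A(388,422),(w,342,197));bm=tri(A(265,498),(w,233,197));print("bail",bp,bm)
print("U", tri(A(350,485),B(352,352)))
print("cover FR",tri(A(452,443),(w,389,180)), tri(A(452,443),B(265,393)))
print("tip",tri(A(475,432),(w,401,194)),tri(A(475,432),B(270,370)))
goto([500,14,230],.165)
E
```

```text
t 16.85 pos [551.53  22.27 331.15] yaw x 0.165 shift cm [-5.21 10.12  0.03] turn 0.00014477326808570723 gap 20.3 F [  4.29   3.51 -14.48] q [-0.01  0.26  1.71  0.    1.17 -1.75]
bail (array([545.05,  64.05, 196.39]), [0.7170771888737553, 0.7170771888737526]) (array([557.1 , -13.64, 201.35]), [1.4472846752949822, 1.4472846752950241])
U (array([572.39,  23.47, 210.19]), [4.84927009453897, 4.849270094538872])
cover FR (array([537.23, 112.15, 147.26]), [2.2341598665462783, 2.234159866546429]) (array([539.75, 112.4 , 146.07]), [3.1270940381787935, 3.1270940381787975])
tip (array([544.65, 120.37, 157.82]), [0.9119411650187098, 0.9119411650186527]) (array([544.85, 121.28, 155.05]), [2.0776215925641406, 2.0776215925640114])
t 17.00 pos [551.52  22.26 331.15] yaw x 0.165 shift cm [-5.21 10.12  0.03] turn 0.00012187666963558996 gap 20.5 F [  4.92   2.58 -13.9 ] q [-0.01  0.26  1.71  0.    1.17 -1.75]
```

View pics/c19.png

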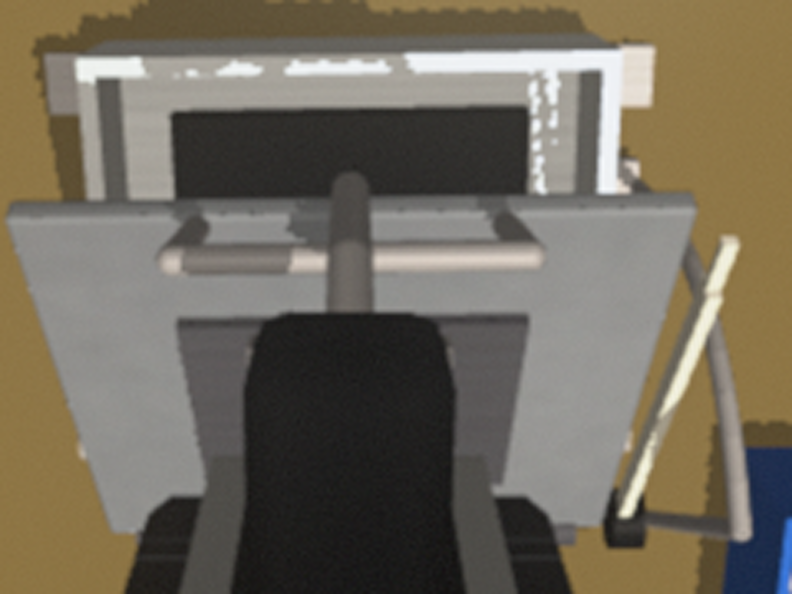

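```bash
python3 - <<'E'
from h import *
b=snap('side');a=snap('scene')
crop(b['color'],265,110,60,80,9,'c20');crop(a['color'],285,140,70,60,9,'c21')
c=cv2.imread('pics/c20.png');d=cv2.imread('pics/c21.png');print(c.shape,d.shape)
# expected pixel positions assuming vertical hook
u=np.array([np.cos(.165),np.sin(.165)]);o=np.array([551.5,22.3])+1*u
for nm,x,z in [("grip",0,150),("shank",-17,60),("shanklow",-17,18),("floor",0,4),("point",17,36),("pointlow",17,18)]:
    P=[*(o+x*u),331.1-147+z]; print(nm,P,(proj(b,P)-[265,110])*9,(proj(a,P)-[285,140])*9)
E
```

```text
(720, 540, 3) (540, 630, 3)
grip [np.float64(552.4864183553464), np.float64(22.464252330990483), 334.1] [237.08  74.4 ] [309.65 -19.41]
shank [np.float64(535.7173063144585), np.float64(19.671962704152307), 244.10000000000002] [168.21 377.51] [229.61 220.95]
shanklow [np.float64(535.7173063144585), np.float64(19.671962704152307), 202.10000000000002] [163.33 506.11] [218.13 338.68]
floor [np.float64(552.4864183553464), np.float64(22.464252330990483), 188.10000000000002] [215.18 538.93] [261.46 413.97]
point [np.float64(569.2555303962342), np.float64(25.25654195782866), 220.10000000000002] [273.49 434.75] [320.07 365.3 ]
pointlow [np.float64(569.2555303962342), np.float64(25.25654195782866), 202.10000000000002] [270.44 488.83] [313.88 414.65]
```

View pics/c20.png

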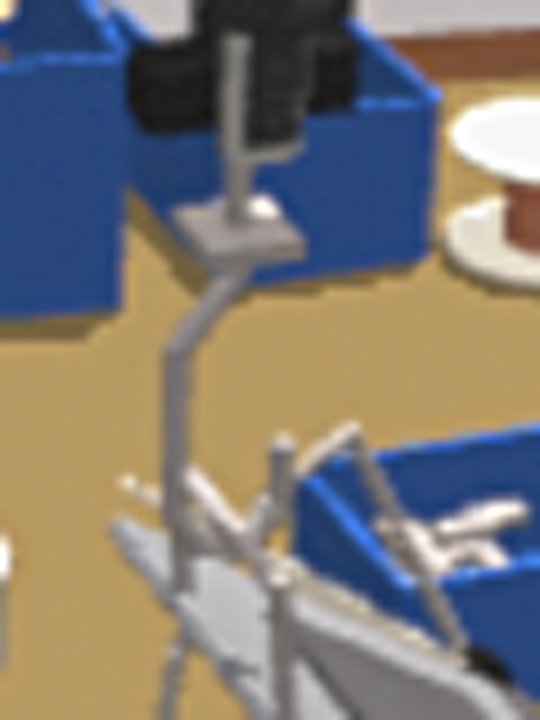

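View pics/c21.png

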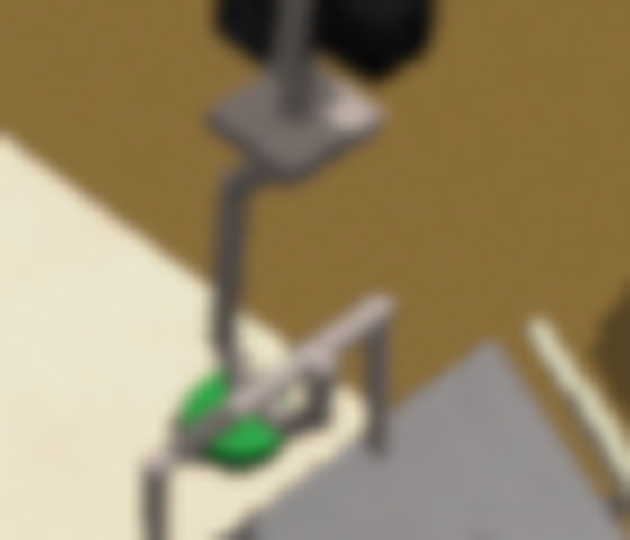

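```bash
cat >> h.py <<'E'
U=np.array([np.cos(.165),np.sin(.165),0]);V=np.array([-np.sin(.165),np.cos(.165),0])
O=np.array([500,14,0])+113*U
H=O+85*U+np.array([0,0,54])
def ang(d,u,v,yf):
    c,r=ray(d,u,v); k=((O-c)@V+yf)/(r@V); X=c+k*r-H; return np.arctan2(X[2],-X@U), np.hypot(X[2],X@U)
def fx(x,z,y,th): # cover-frame point -> world
    return H+U*(x*np.cos(th)+z*np.sin(th))+V*y+np.array([0,0,1])*(-x*np.sin(th)+z*np.cos(th))
E
python3 - <<'E'
from h import *
b=snap('side');a=snap('scene')
crop(b['color'],270,150,80,50,9,'c22');crop(a['color'],330,165,70,75,8,'c23')
for d,n in((b,'side'),(a,'scene')):
  for th in(.55,.6,.65): print(n,th,proj(d,fx(-172,4,90,th)),proj(d,fx(-172,-4,90,th)),proj(d,fx(-170,0,96.5,th)),proj(d,fx(0,0,96.5,th)))
E
```

```text
side 0.55 [276.82 167.54] [275.42 169.81] [275.89 167.86] [318.45 185.63]
side 0.6 [278.45 165.13] [276.93 167.37] [277.43 165.47] [318.45 185.63]
side 0.65 [280.2  162.77] [278.57 164.96] [279.09 163.13] [318.45 185.63]
scene 0.55 [339.51 179.2 ] [337.94 180.15] [341.03 179.07] [380.26 237.12]
scene 0.6 [341.32 178.3 ] [339.63 179.13] [342.77 178.12] [380.26 237.12]
scene 0.65 [343.25 177.54] [341.45 178.24] [344.64 177.31] [380.26 237.12]
```

View pics/c22.png

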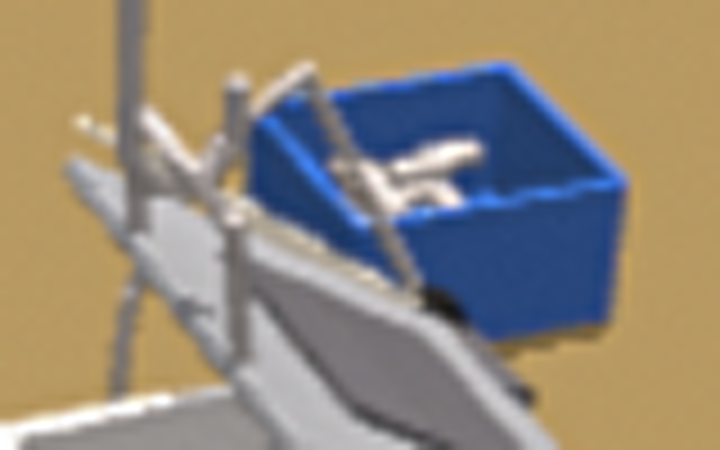

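View pics/c23.png

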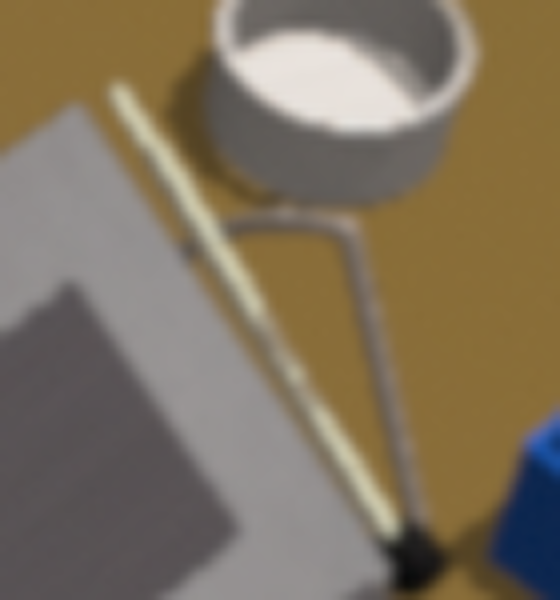

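By the same-camera comparison, the tip is at about 0.65 (side (279.1,163.6), scene (344.8,175.6)). The cover corner is at about 0.56 (side (278,168), scene (340,178)). The gap is about 0.085 rad, and the bar is dragging toward the point, so I'll lead a little more in x.

```bash
python3 -m jog '[[[0.4,-0.2,0,0,0.1],[0.8,-0.5,0,0,0.1],[1.2,-0.8,0,0,0.1],[1.6,-1.1,0,0,0.1],[1.6,-1.1,0,0,0.1],[1.6,-1.1,0,0,0.1]]]' 100; python3 - <<'E'
from h import *
goto([500,14,230],.165)
b=snap('side');a=snap('scene');w=snap('wrist')
crop(b['color'],270,140,80,55,9,'c24');crop(a['color'],330,165,70,75,8,'c25');crop(w['color'],200,110,240,180,3.3,'c26')
E
```

```text
clock: 17.95
position: [567.4, 24.6, 342.4]
ee_rot: [-0.705, 0.705, 0.058, -0.058]
contact_force: [-1.8, 0.2, -8.7]
finger_gap: 20.3
t 17.95 pos [567.41  24.64 342.36] yaw x 0.165 shift cm [-6.82 11.24  0.06] turn 0.00027680645140382154 gap 20.3 F [-1.75  0.23 -8.72] q [-0.01  0.28  1.66 -0.    1.2  -1.75]
```

View pics/c24.png

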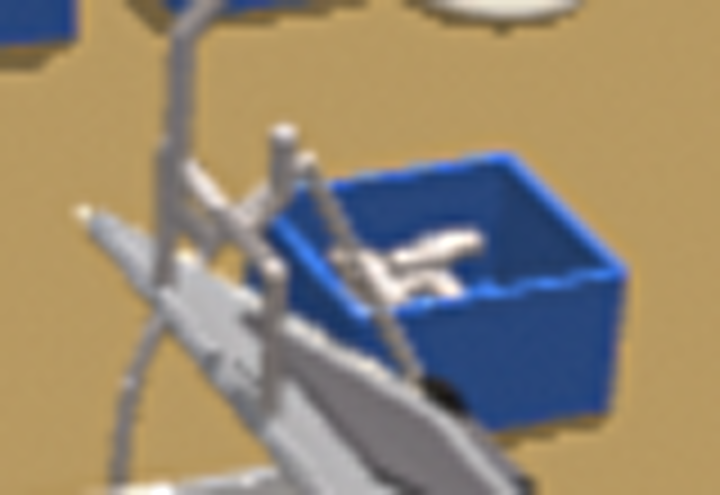

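View pics/c25.png

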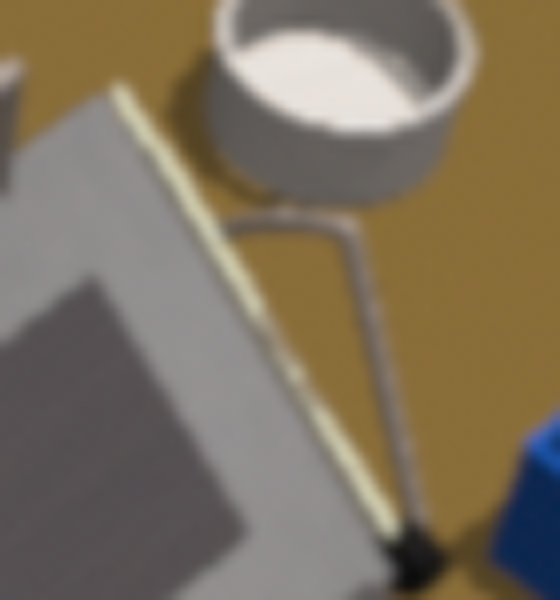

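View pics/c26.png

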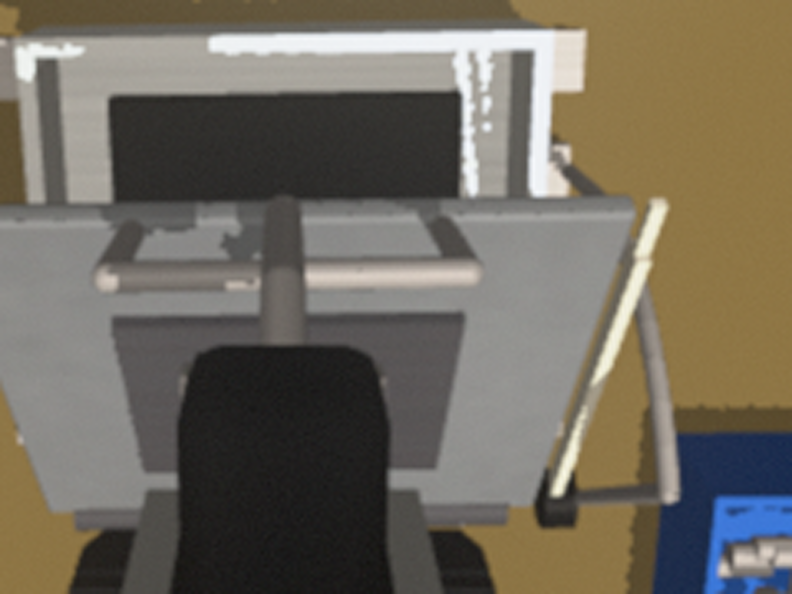

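Nearly lined up. I'll check the residual along the whole arm with edge profiles instead of single corners.

```bash
python3 - <<'E'
from h import *
from scipy.ndimage import map_coordinates
b=snap('side');a=snap('scene');w=snap('wrist')
np.save('pics/_x.npy',0)
phi=.65
for d,n,offs in((a,'scene',range(-6,7)),(w,'wrist',range(-14,15))):
  img=cv2.cvtColor(d['color'],cv2.COLOR_RGB2LAB).astype(float)
  for s in (.95,.8,.6,.45):
    p=proj(d,fx(-170*s,0,96.5,phi));q=proj(d,fx(-170*s+10,0,96.5,phi));t=(q-p)/np.linalg.norm(q-p)
    nn=np.array([-t[1],t[0]])
    if (proj(d,fx(-170*s,0,100,phi))-p)@nn<0: nn=-nn
    pts=[p+nn*k*.5 for k in range(-16,17)] if n=='scene' else [p+nn*k for k in range(-26,17)]
    xs=np.array([x[0] for x in pts]);ys=np.array([x[1] for x in pts])
    L=map_coordinates(img[:,:,0],[ys,xs],order=1);B=map_coordinates(img[:,:,2],[ys,xs],order=1)
    m=lambda y,z,th=phi:(proj(d,fx(-170*s,z,y,th))-p)@nn
    print(n,s,"pred cov top",round(m(90,4),2),"at th-.02",round(m(90,4,phi-.02),2),"cov bot",round(m(90,-4),2),"arm edges",[round(m(y,z),2) for y in(94.5,98.5) for z in (-2,2)])
    print("  L",L.round().astype(int).tolist());print("  b",(B-128).round().astype(int).tolist())
E
```

```text
scene 0.95 pred cov top -1.31 at th-.02 -2.08 cov bot -3.21 arm edges [np.float64(-1.17), np.float64(-0.22), np.float64(0.22), np.float64(1.17)]
  L [147, 146, 146, 146, 147, 147, 148, 149, 149, 149, 149, 148, 147, 149, 159, 172, 188, 199, 193, 178, 160, 141, 125, 116, 109, 102, 96, 91, 87, 82, 80, 77, 77]
  b [0, 0, 0, 0, 0, 0, 0, 0, 0, 0, 0, 1, 1, 3, 6, 9, 12, 14, 17, 20, 23, 26, 30, 30, 30, 28, 27, 25, 24, 23, 23, 23, 22]
scene 0.8 pred cov top -1.31 at th-.02 -1.95 cov bot -3.21 arm edges [np.float64(-1.17), np.float64(-0.22), np.float64(0.22), np.float64(1.17)]
  L [152, 151, 150, 150, 149, 149, 149, 149, 150, 150, 149, 148, 145, 141, 138, 149, 165, 182, 195, 197, 181, 163, 143, 125, 112, 103, 94, 89, 87, 90, 95, 99, 100]
  b [1, 1, 1, 1, 0, 0, 0, 0, 0, 0, 0, 0, 1, 2, 4, 7, 9, 12, 14, 16, 19, 21, 25, 28, 28, 28, 26, 25, 24, 23, 21, 18, 14]
scene 0.6 pred cov top -1.3 at th-.02 -1.79 cov bot -3.2 arm edges [np.float64(-1.17), np.float64(-0.22), np.float64(0.22), np.float64(1.17)]
  L [153, 153, 153, 153, 153, 153, 153, 153, 153, 154, 153, 151, 148, 142, 139, 144, 153, 171, 187, 1
[... 1988 characters left out ...]
1, 131, 129, 124, 110, 110, 125]
  b [1, 1, 2, 2, 2, 2, 1, 2, 2, 2, 1, 1, 1, 1, 1, 2, 2, 2, 2, 2, 2, 6, 16, 14, 8, 8, 12, 11, 9, 13, 19, 26, 30, 29, 30, 29, 29, 29, 29, 26, 18, 8, 4]
wrist 0.45 pred cov top -4.08 at th-.02 -4.71 cov bot -7.33 arm edges [np.float64(-2.58), np.float64(-0.93), np.float64(0.93), np.float64(2.59)]
  L [156, 156, 156, 156, 157, 156, 155, 156, 156, 156, 155, 155, 155, 156, 156, 155, 155, 154, 155, 156, 155, 151, 138, 122, 112, 111, 129, 153, 163, 159, 146, 132, 130, 130, 130, 130, 130, 129, 132, 131, 130, 130, 131]
  b [1, 2, 2, 1, 1, 1, 1, 1, 1, 1, 1, 2, 2, 2, 2, 2, 1, 2, 1, 2, 1, 3, 12, 17, 11, 7, 9, 10, 11, 13, 19, 27, 29, 29, 29, 29, 30, 29, 30, 29, 29, 29, 30]
```

```bash
python3 - <<'E'
from h import *
from scipy.ndimage import map_coordinates
b=snap('side');phi=.65
img=cv2.cvtColor(b['color'],cv2.COLOR_RGB2LAB).astype(float)
for s in (.97,.9,.8,.5,.4,.3):
    p=proj(b,fx(-170*s,0,96.5,phi));q=proj(b,fx(-170*s+10,0,96.5,phi));t=(q-p)/np.linalg.norm(q-p)
    nn=np.array([t[1],-t[0]])
    xs,ys=np.array([p+nn*k*.5 for k in range(-10,13)]).T
    L=map_coordinates(img[:,:,0],[ys,xs],order=1);B=map_coordinates(img[:,:,2],[ys,xs],order=1)-128
    m=lambda y,z,th=phi:round(float((proj(b,fx(-170*s,z,y,th))-p)@nn),2)
    print(s,"cov top",m(90,4),"th-.02",m(90,4,phi-.02),"arm top",m(94.5,2),m(98.5,2))
    print("  L",L.round().astype(int).tolist());print("  b",B.round().astype(int).tolist())
c=b['color'][155:180,272:312,::-1];cv2.imwrite('pics/c27.png',cv2.resize(c,None,fx=18,fy=18,interpolation=cv2.INTER_NEAREST))
print([(proj(b,fx(*x,.65))-[272,155]+.5)*18 for x in((-172,4,90),(-172,-4,90),(-170,2,94.5),(-170,-2,98.5))])
E
```

```text
0.97 cov top 0.86 th-.02 -0.26 arm top 0.52 0.82
  L [164, 164, 165, 165, 162, 158, 155, 153, 157, 166, 176, 181, 183, 176, 169, 166, 165, 165, 165, 165, 165, 166, 166]
  b [34, 34, 34, 34, 33, 30, 21, 10, 2, -1, 1, 9, 16, 23, 30, 33, 34, 34, 34, 33, 33, 33, 33]
0.9 cov top 0.85 th-.02 -0.18 arm top 0.52 0.82
  L [165, 165, 162, 155, 146, 149, 162, 175, 185, 194, 192, 189, 183, 173, 167, 166, 166, 166, 165, 163, 161, 158, 150]
  b [34, 34, 32, 26, 16, 7, 0, -2, -3, -3, 0, 5, 14, 25, 32, 34, 35, 34, 33, 32, 31, 29, 26]
0.8 cov top 0.85 th-.02 -0.06 arm top 0.51 0.81
  L [144, 144, 150, 154, 160, 156, 155, 152, 144, 137, 132, 126, 120, 123, 125, 125, 122, 117, 116, 116, 122, 131, 137]
  b [15, 6, 1, -2, -2, -1, 0, 0, 1, 1, 1, 1, 1, 3, 5, 6, 4, 2, 2, 1, 2, 4, 7]
0.5 cov top 0.83 th-.02 0.27 arm top 0.5 0.79
  L [192, 190, 187, 179, 159, 136, 118, 108, 109, 113, 118, 121, 120, 118, 114, 112, 111, 100, 89, 79, 70, 69, 69]
  b [0, 0, -1, -1, -1, 0, 0, 1, 1, 1, 2, 2, 3, 1, -1, -2, -3, -10, -16, -22, -26, -26, -29]
0.4 cov top 0.82 th-.02 0.38 arm top 0.5 0.79
  L [134, 125, 117, 113, 114, 116, 119, 123, 133, 164, 193, 195, 182, 148, 108, 78, 68, 63, 64, 65, 71, 87, 107]
  b [1, 1, 0, -1, -1, -1, -1, -1, -1, 0, 1, 1, -1, -8, -17, -25, -28, -30, -30, -30, -32, -37, -42]
0.3 cov top 0.81 th-.02 0.49 arm top 0.49 0.78
  L [109, 111, 116, 120, 121, 120, 119, 130, 147, 170, 188, 184, 152, 114, 89, 70, 67, 69, 77, 93, 115, 148, 168]
  b [-1, -1, -1, -1, -1, -1, -1, -1, -1, 0, 1, 0, -6, -14, -22, -30, -31, -32, -35, -39, -41, -36, -27]
[array([156.61, 148.88]), array([127.3 , 188.33]), array([148.38, 151.16]), array([125.04, 159.48])]
```

View pics/c27.png

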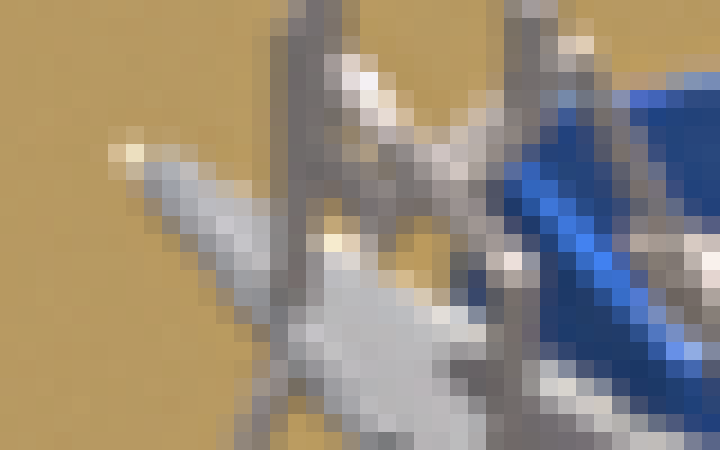

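The profile checks put the cover within about 0.02 rad of the mark and slightly low: the wrist camera gives about 0, the side camera about -0.01, and scene 0 to -0.018. I'll raise it by about 0.01 rad and recheck.

```bash
python3 -m jog '[[[0.1,-0.1,0,0,0.1],[0.15,-0.12,0,0,0.1],[0.15,-0.12,0,0,0.1],[0.15,-0.12,0,0,0.1]]]' 100; python3 - <<'E'
from h import *
from scipy.ndimage import map_coordinates
goto([500,14,230],.165)
b=snap('side');w=snap('wrist');a=snap('scene','s30');phi=.65
for d,n,st in((b,'side',.5),(w,'wrist',1)):
  img=cv2.cvtColor(d['color'],cv2.COLOR_RGB2LAB).astype(float)
  for s in ((.97,.9) if n=='side' else (.8,.6,.45)):
    p=proj(d,fx(-170*s,0,96.5,phi));q=proj(d,fx(-170*s+10,0,96.5,phi));t=(q-p)/np.linalg.norm(q-p)
    nn=np.array([t[1],-t[0]]) if n=='side' else np.array([-t[1],t[0]])
    if n=='wrist' and (proj(d,fx(-170*s,0,100,phi))-p)@nn<0: nn=-nn
    ks=np.arange(-4,9) if n=='side' else np.arange(-8,8)
    xs,ys=np.array([p+nn*k*st for k in ks]).T
    L=map_coordinates(img[:,:,0],[ys,xs],order=1);B=map_coordinates(img[:,:,2],[ys,xs],order=1)-128
    print(n,s,"k0",ks[0],"L",L.round().astype(int).tolist(),"b",B.round().astype(int).tolist(), "pred cov/rise",[round(float((proj(d,fx(-170*s,z,y,phi))-p)@nn),2) for y,z in((90,4),(94.5,2))])
c=b['color'][155:180,272:312,::-1];cv2.imwrite('pics/c28.png',cv2.resize(c,None,fx=18,fy=18,interpolation=cv2.INTER_NEAREST))
crop(a['color'],290,130,110,110,6,'c29')
E
```

```text
clock: 18.8
position: [569.0, 25.1, 343.6]
ee_rot: [-0.705, 0.705, 0.058, -0.058]
contact_force: [-3.0, -0.5, -8.2]
finger_gap: 20.4
t 18.80 pos [568.98  25.06 343.63] yaw x 0.165 shift cm [-6.98 11.36  0.04] turn 0.00019741737747658306 gap 20.4 F [-2.99 -0.47 -8.25] q [-0.01  0.28  1.66 -0.    1.2  -1.75]
side 0.97 k0 -4 L [156, 148, 149, 158, 169, 174, 176, 172, 167, 165, 165, 165, 165] b [29, 20, 10, 2, 0, 2, 2, 13, 25, 30, 33, 34, 34] pred cov/rise [0.86, 0.52]
side 0.9 k0 -4 L [157, 162, 174, 187, 195, 196, 188, 179, 172, 167, 164, 165, 166] b [10, 3, -1, -3, -2, -1, 4, 14, 23, 30, 34, 35, 34] pred cov/rise [0.85, 0.52]
wrist 0.8 k0 -8 L [152, 153, 152, 144, 127, 113, 110, 135, 208, 238, 239, 234, 192, 150, 140, 136] b [1, 1, 1, 5, 10, 11, 8, 9, 13, 9, 9, 12, 10, 6, 5, 8] pred cov/rise [-4.68, -1.07]
wrist 0.6 k0 -8 L [156, 155, 155, 150, 137, 121, 112, 131, 188, 233, 239, 233, 196, 134, 129, 131] b [2, 1, 1, 4, 12, 14, 9, 8, 11, 11, 9, 11, 19, 27, 29, 29] pred cov/rise [-4.33, -0.99]
wrist 0.45 k0 -8 L [154, 153, 154, 152, 143, 125, 112, 114, 140, 167, 164, 160, 147, 132, 129, 130] b [2, 1, 1, 2, 9, 15, 11, 8, 9, 11, 10, 12, 18, 27, 29, 29] pred cov/rise [-4.1, -0.94]
```

View pics/c28.png

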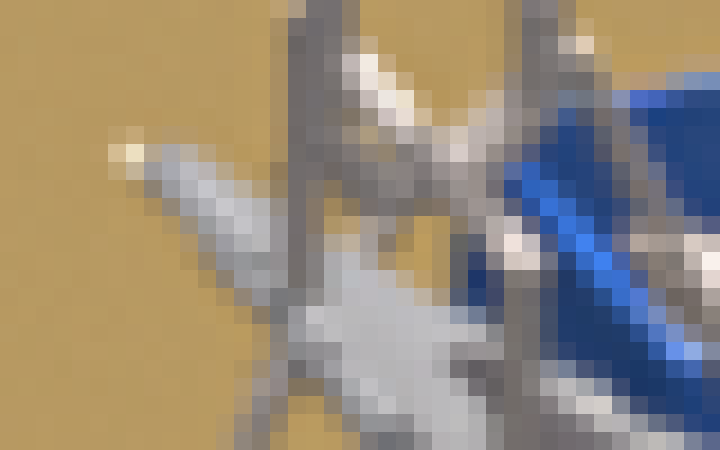

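View pics/c29.png

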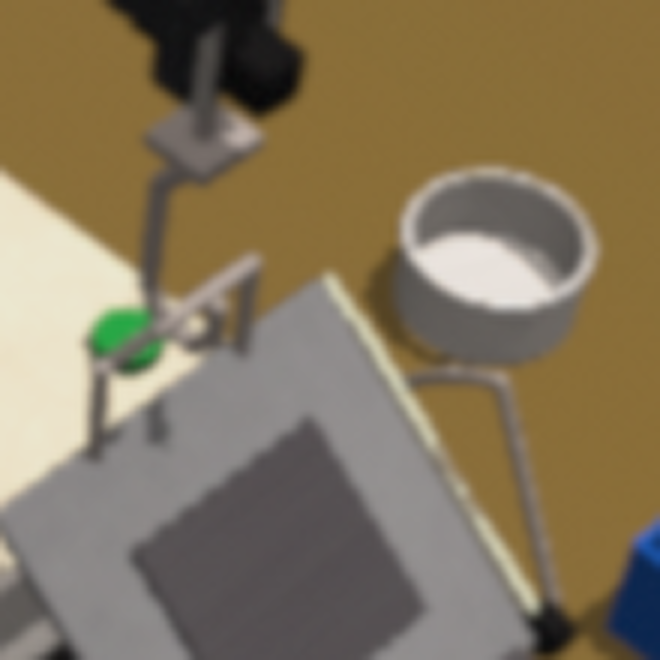

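View pics/s30.png

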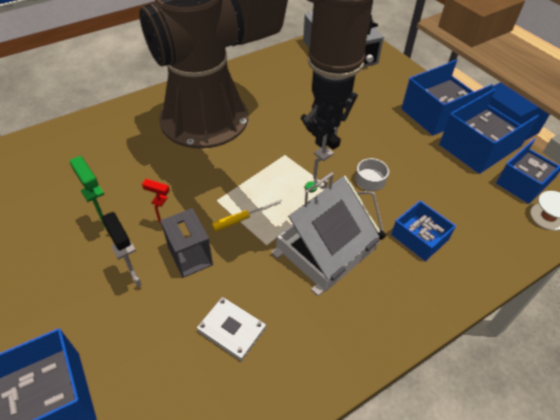

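In the side view the white arm is now hidden along the cover's edge except at its very point, as predicted for alignment. The wrist offsets show no trend along the arm. I'll check that everything is still, then hand in.

```bash
python3 -m jog '[[[0,0,0,0,0.1],[0,0,0,0,0.1],[0,0,0,0,0.1],[0,0,0,0,0.1],[0,0,0,0,0.1],[0,0,0,0,0.1],[0,0,0,0,0.1],[0,0,0,0,0.1]]]' 100; python3 - <<'E'
from h import *
a0=cv2.imread('pics/s30.png');a=snap('scene')
print("diff",np.abs(a['color'][:,:,::-1].astype(int)-a0).max(2)[120:300,200:470].mean())
goto([500,14,230],.165);s=ctrl.read_state();print(np.abs(s['dq']).max())
print(ctrl.finish_job())
E
```

```text
clock: 19.95
position: [569.0, 25.1, 343.6]
ee_rot: [-0.705, 0.705, 0.058, -0.058]
contact_force: [-1.8, -0.4, -7.6]
finger_gap: 20.6
diff 0.8093415637860082
t 20.00 pos [569.01  25.08 343.64] yaw x 0.165 shift cm [-6.99 11.36  0.04] turn 0.0001946219425876805 gap 20.6 F [-2.33 -1.57 -7.65] q [-0.01  0.28  1.66  0.    1.2  -1.75]
0.0005167974511391901
the job is handed in; nothing more can be done
None
```

The job is done and handed in at 20.0 s. I drew the small black-handled hook from the rack and dipped its U to an estimated 30–35 mm below the pot's rim. I then caught the wire handle from the front and lifted the cover to the index mark at about 0.65 rad, where the hook still holds it.

**Last checks:**
- **Stillness:** the arm was still (joint speeds below 0.001 rad/s), the grip gap was steady at 20.6 mm, and the downward load was about 7.6 N. The scene picture did not change between the last two views.
- **Bench:** the pot, index arm and other things looked unmoved in the pictures.
- **Alignment:** before the final small lift, the cameras disagreed slightly, from the cover being level with the mark to about 0.02 rad low. After it, the side and wrist checks both fitted alignment, but I did not repeat the scene measurement. The remaining uncertainty is roughly 0.01 rad.
- **Drag during the lift:** about 14 N showed at the wrist when the bar dragged toward the hook's point. Moving the hook further forward eased it.

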